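# Shim the jig, put spare packers away, close the hold-down plate

## Robot

A 6-joint arm with a two-finger parallel gripper is mounted at the origin on a cart in front of the work surface, level with it; the furniture and walls round the work are solid. World frame = base frame: x ahead of the robot, y to its left, z up, the work surface at z = 0. Lengths are in m, angles in rad, forces in N, time in s.
With the tool pointing down it reaches from about 0.35 to 0.775 m from the base axis. Payload 5.5 kg.
Tool frame: the origin (TCP) lies where the fingers leave the gripper's body, on its centre line; the fingertips stand 73 mm ahead of it and the grasp point (between the pads) lies 54 mm ahead of it; z points along the fingers, y is the direction in which the jaws open and shut (so a half turn about z gives the same grasp; the last joint's range is limited). The gripper opens to 85 mm and grips with 20 to 120 N. Pads are 22 mm wide; open, the fingers measure 114 mm over their backs; the gripper's body (76 mm by 85 mm) begins 54 mm behind the grasp point. The pads swing forward as they close: fully open they stand 13 mm farther back than shut.
Start: joints at [-1.246, 0.313, 0.046, 1.304, 0, 1.431], TCP at [0.258, -0.514, 0.304] pointing down, gripper open.
Joint ranges: [-2.76, 2.76], [-0.86, 1.69], [-1.03, 1.26], [-2.2, 2.34], [-1.47, 1.5], [-3.14, 3.14]. Speed limits (rad/s): [2.57, 2.57, 3.14, 3.14, 3.14, 3.14].

## Interface

Orientations are given as a unit quaternion [w, x, y, z].
In Python, from workcell import env, read_camera, job, cut_out gives the robot as it stands.
- The arm moves only by the tool servo_tool, never from a script. Its argument "deltas" is a list of rows, each an object of numbers: "dx", "dy", "dz": the shift along the world's x, y, z in mm; "rx", "ry", "rz": the turn, a rotation vector about the world's x, y, z in rad; "fingers": the closure, from -1 (fully open) to 1 (shut). A call has 1 to 8 rows; each row shifts and turns the commanded pose from where the row before left it; what a row does not reach is not made up. A row lasts 1/10 s, in which the tool goes at most 50 mm and 8.59 degrees, less where a joint would pass 70% of its speed; a pose out of reach is approached as far as the arm can. A call is refused whole if a number of a shift passes 50 or a number of a turn 0.15, either way. A call with a gripper value outside its range is refused whole. The fingers move at their own pace and stop on an object; "newtons" is the grip in N (left out, the last holds). Time passes only in rows, so rows that do not move let the fingers close. It gives the time, the measured TCP pose, the force and the opening at its end, in the units of the state.
- env.get_state(): the state, without advancing time (a new reading comes with each control period).
- read_camera(name): name is "side" or "top" or "wrist"; returns a dict with "img" (400x640x3 uint8, red, green, blue), "intrinsics" (3x3 intrinsics, pixels), "extrinsics" (4x4, takes a point from camera to world coordinates); the wrist camera has in their place "hand_eye" (4x4, takes a point from camera to tool coordinates, whose origin is the TCP and whose axes are the flange's). Camera axes: x right, y down, z forward; pixel columns grow to the right and rows downward; lengths in m; the calibration is good to about 2 mm. The wrist camera is an equidistant fisheye: a pixel r from the principal point sees the ray r / f radians off the axis. A picture is of the moment at which its call begins: read the wrist's pose just before it. There is no depth.
- job.hand_in(): hands the job in, once; it reports no verdict.
Trained networks look in the newest picture that a camera, given by its name, has taken for a name from the list of things; names that differ only in an ending like _2 or _b are one class to them, and where a whole thing is asked for, a point or a joint stands for the part that bears it (a point fixed in the world has none). Each returns a list of dicts, best first, with "confidence" (0 to 1); they miss things now and then, are a little off and sometimes report something else, mostly with a low value. They report only what shows in the picture. A call takes as long as a camera call.
- cut_out(target, camera): "region" (400x640 bool, what is visible of it) and "extent" ([left, top, right, bottom] in pixels, round what is visible of it).
The state is a dict: "clock": time; "joint_pos": joint angles; "qvel": joint speeds; "tau": joint torques, N m; "tcp_pos": TCP position; "orientation": TCP orientation; "wrist_force": force on the tool from outside, world axes, zero at the start; "ft_torque": the same for the moment, N m; "finger_gap": finger opening in m.
Only numpy, scipy, OpenCV 4.12 (cv2) and the standard library are available. Lean on these libraries where they do the work, as an engineer would, in place of code of your own. Each camera call takes 0.05 s, during which the arm holds its last target. There are 200 camera calls.

## Task

Set up the glue-up jig: try the coloured packers in the gaps between the fence and the stops, until each gap holds the one packer that fits it snugly, standing upright, pushed down to the base and in line with its stop; put any packer that no gap needs away in the grey tray. Then put the plywood hold-down plate on: hook one of its long edges under the steel lip at the back of the jig while the front is still raised, swing the front down behind the two front upstands so that it lies flat on the cheeks, centred from side to side, and let go. Do not knock over the glue bottle.

Things in the scene. Friction and masses are not known exactly. Their poses are not given: they have to be found in the camera images.
- jig: the fixed jig: grey base plate 176 x 250 x 10 mm, origin at the middle of its underside on the bench, x towards the back (the lip), y to the left along the fence, z up. The steel fence runs along y, front face at x = -8 mm, top at z = 32 mm, 16 mm thick. A packer too thick for a gap stops on top of fence and stop; one too thin drops in loosely
- jig_rest (a point): middle of the place for the plate, level with the tops (64 mm above the bench) of the two blue cheeks that carry it: 14 mm thick, 155 mm long (x), at y = +-99 mm. Upstands at their front ends are 12 mm higher, inner faces at x = -67.5 mm from here; the back stop face is at x = +67.5 mm. Axes as the jig's
- jig_lip (a point): middle of the lower front edge of the steel lip at the jig's back, 81 mm above the bench (17 mm above the cheeks); the lip is 9 mm thick, 212 mm long (y) and overhangs the back stop face, 16 mm behind this point. Axes as the jig's
- gap_1 (a point): the left gap, between the steel fence and a dark steel stop. Point: on the fence face, mid-stop, level with the tops of fence and stop, 22 mm over the base on which a packer stands. Axes as the jig's; the gap runs from x = 0 towards -x and is 1.5 mm wider than one of the packers, differing from gap to gap and start to start: find which by trying. Stop 42 mm wide (y); edges of gap rounded (4 mm)
- gap_2 (a point): the middle gap, between the steel fence and a dark steel stop. Point: on the fence face, mid-stop, level with the tops of fence and stop, 22 mm over the base on which a packer stands. Axes as the jig's; the gap runs from x = 0 towards -x and is 1.5 mm wider than one of the packers, differing from gap to gap and start to start: find which by trying. Stop 42 mm wide (y); edges of gap rounded (4 mm)
- gap_3 (a point): the right gap, between the steel fence and a dark steel stop. Point: on the fence face, mid-stop, level with the tops of fence and stop, 22 mm over the base on which a packer stands. Axes as the jig's; the gap runs from x = 0 towards -x and is 1.5 mm wider than one of the packers, differing from gap to gap and start to start: find which by trying. Stop 42 mm wide (y); edges of gap rounded (4 mm)
- packer_white_c (a point): centre, half-way up, of the white plastic packer: a plain block 11 mm thick (its x), 36 mm wide (its y), 50 mm tall (its z), 70 g; it stands upright on the bench at the start. Same either way round. Absent (None) at some starts
- packer_yellow_c (a point): centre, half-way up, of the yellow plastic packer: a plain block 16 mm thick (its x), 36 mm wide (its y), 50 mm tall (its z), 70 g; it stands upright on the bench at the start. Same either way round
- packer_green_c (a point): centre, half-way up, of the green plastic packer: a plain block 21 mm thick (its x), 36 mm wide (its y), 50 mm tall (its z), 70 g; it stands upright on the bench at the start. Same either way round
- packer_red_c (a point): centre, half-way up, of the red plastic packer: a plain block 26 mm thick (its x), 36 mm wide (its y), 50 mm tall (its z), 70 g; it stands upright on the bench at the start. Same either way round
- packer_blue_c (a point): centre, half-way up, of the blue plastic packer: a plain block 31 mm thick (its x), 36 mm wide (its y), 50 mm tall (its z), 70 g; it stands upright on the bench at the start. Same either way round. Absent (None) at some starts
- plate_grip (a point): centre of the handle rib of the plywood hold-down plate, 22 mm above the plate's underside. The plate is 130 mm (x) by 224 mm (y) by 8 mm, 0.35 kg, and lies on the bench, rib up; the dark rib on its middle is 64 mm long (x), 14 mm thick (y) and 28 mm tall, its top 36 mm above the underside. Same when turned half round. Seated in the jig this point is 86 mm above the bench
- plate_edge_1 (a point): middle of the lower edge of the plate at its +x end (65 mm from the middle); either end may go under the lip
- plate_edge_2 (a point): middle of the lower edge of the plate at its -x end (65 mm from the middle); either end may go under the lip
- tray: fixed grey open plastic tray for spare packers, 80 mm (x) by 136 mm (y), 25 mm tall, walls 4 mm, floor about 4 mm thick; origin under its centre; a packer may stand or lie in it
- glue_bottle: bystander: white squeeze bottle with red cap, 62 mm across, 205 mm tall, origin under its centre

How it is judged:
On the way, in this order (a step that is already met when the one before it is completed fails the run):
1. every gap holds the packer that fits it snugly, down on the base (angle between each of packer_yellow_c, packer_green_c, packer_red_c's own z axis and vertical below 0.1 rad and ((x of packer_yellow_c in the frame of gap_1 between -0.01175 and -0.00575 m and y of packer_yellow_c in the frame of gap_1 between -0.012 and 0.012 m and z of packer_yellow_c in the frame of gap_1 between -0.001 and 0.007 m) or (x of packer_yellow_c in the frame of gap_2 between -0.01175 and -0.00575 m and y of packer_yellow_c in the frame of gap_2 between -0.012 and 0.012 m and z of packer_yellow_c in the frame of gap_2 between -0.001 and 0.007 m) or (x of packer_yellow_c in the frame of gap_3 between -0.01175 and -0.00575 m and y of packer_yellow_c in the frame of gap_3 between -0.012 and 0.012 m and z of packer_yellow_c in the frame of gap_3 between -0.001 and 0.007 m)) and ((x of packer_green_c in the frame of gap_1 between -0.01425 and -0.00825 m and y of packer_green_c in the frame of gap_1 between -0.012 and 0.012 m and z of packer_green_c in the frame of gap_1 between -0.001 and 0.007 m) or (x of packer_green_c in the frame of gap_2 between -0.01425 and -0.00825 m and y of packer_green_c in the frame of gap_2 between -0.012 and 0.012 m and z of packer_green_c in the frame of gap_2 between -0.001 and 0.007 m) or (x of packer_green_c in the frame of gap_3 between -0.01425 and -0.00825 m and y of packer_green_c in the frame of gap_3 between -0.012 and 0.012 m and z of packer_green_c in the frame of gap_3 between -0.001 and 0.007 m)) and ((x of packer_red_c in the frame of gap_1 between -0.01675 and -0.01075 m and y of packer_red_c in the frame of gap_1 between -0.012 and 0.012 m and z of packer_red_c in the frame of gap_1 between -0.001 and 0.007 m) or (x of packer_red_c in the frame of gap_2 between -0.01675 and -0.01075 m and y of packer_red_c in the frame of gap_2 between -0.012 and 0.012 m and z of packer_red_c in the frame of gap_2 between -0.001 and 0.007 m) or (x of packer_red_c in the frame of gap_3 between -0.01675 and -0.01075 m and y of packer_red_c in the frame of gap_3 between -0.012 and 0.012 m and z of packer_red_c in the frame of gap_3 between -0.001 and 0.007 m))), for 0.2 s.
2. the plate's edge is under the lip while its front is still raised (angle between plate_grip's own z axis and vertical above 0.05 rad and ((x of plate_edge_1 in the frame of jig above 0.056 m and z of plate_edge_1 in the frame of jig between 0.058 and 0.078 m) or (x of plate_edge_2 in the frame of jig above 0.056 m and z of plate_edge_2 in the frame of jig between 0.058 and 0.078 m))), for 0.1 s.
At the end, for the whole second after the job is handed in: each gap holds its snug packer, upright on the base, within 12 mm of its stop's middle; spare packers are in the tray; the plate lies flat (0.04 rad) on the cheeks between upstands and back stop (6 mm, 0.08 rad), its height within 4 mm, centred sideways within 14 mm; all at rest (all of step 1 and x of packer_white_c in the frame of tray between -0.036 and 0.036 m and y of packer_white_c in the frame of tray between -0.064 and 0.064 m and z of packer_white_c in the frame of tray between 0 and 0.045 m and x of packer_blue_c in the frame of tray between -0.036 and 0.036 m and y of packer_blue_c in the frame of tray between -0.064 and 0.064 m and z of packer_blue_c in the frame of tray between 0 and 0.045 m and angle between plate_grip's own z axis and vertical below 0.04 rad and angle between the x axis of plate_grip and the x axis of jig, either way round below 0.08 rad and x of plate_grip in the frame of jig between -0.006 and 0.006 m and y of plate_grip in the frame of jig between -0.014 and 0.014 m and z of plate_grip in the frame of jig between 0.082 and 0.09 m and linear speed of each of plate, packer_yellow, packer_green, packer_red below 0.03 m/s); the robot touches nothing.
It fails at once if the glue bottle is knocked over (angle between glue_bottle's own z axis and vertical above 0.6 rad).
Of packer_white, packer_blue only 1 to 2 are there at a start; the rules pass over those that are not, and their reading is None.
At some moment in a run one of plate, wedge_0, glue_brush may be knocked a few centimetres aside while the robot is not near it.
It also fails if it takes over 210 s, if anything falls off the work surface, if the arm or the gripper's body presses on something with over 40 N, if the wrist force passes 120 N, or if a joint passes its speed limit or range.

## Working session

There is one attempt and no reset: what is moved stays moved. The work goes in short steps, Python scripts to look and compute and a tool call to move; the robot and the scene stay as the last step left them, time stands still between calls to the robot, and variables do not carry over. Pictures are saved under pics/ and viewed, about 12 in all and at most 16, crops included, and the job is handed in when it is done.

Besides the shell and the picture viewer there is one more tool, called after "Request:" by a JSON object that holds its "name" and its "arguments", one argument or row to a line. servo_tool: Moves the arm, as the interface text tells. Its arguments: {"type":"object","properties":{"deltas":{"type":"array"},"newtons":{"type":"number"}},"required":["deltas"]}

```bash
ls; mkdir -p pics
cat > h.py <<'E'
import numpy as np, cv2
from scipy.spatial.transform import Rotation as R
from workcell import env, read_camera, job, cut_out
def tcpT():
    s=env.get_state(); q=s["orientation"]
    T=np.eye(4); T[:3,:3]=R.from_quat([q[1],q[2],q[3],q[0]]).as_matrix(); T[:3,3]=s["tcp_pos"]; return T
def cam(name):
    T=tcpT() if name=="wrist" else None
    c=read_camera(name); c["name"]=name
    c["T"]=T@c["hand_eye"] if name=="wrist" else np.array(c["extrinsics"])
    c["K"]=np.array(c["intrinsics"]); return c
def ray(c,px):
    K=c["K"]; x=(px[0]-K[0,2])/K[0,0]; y=(px[1]-K[1,2])/K[1,1]
    if c["name"]=="wrist":
        r=np.hypot(x,y); d=np.array([x/r*np.sin(r),y/r*np.sin(r),np.cos(r)]) if r>1e-9 else np.array([0,0,1.])
    else: d=np.array([x,y,1.])
    return c["T"][:3,3],c["T"][:3,:3]@d
def at(c,px,z):
    o,d=ray(c,px); return o+d*(z-o[2])/d[2]
def proj(c,P):
    p=np.linalg.inv(c["T"])@np.append(P,1); K=c["K"]
    if c["name"]=="wrist":
        r=np.hypot(p[0],p[1]); th=np.arctan2(r,p[2]); x,y=p[0]/r*th,p[1]/r*th
    else: x,y=p[0]/p[2],p[1]/p[2]
    return np.array([x*K[0,0]+K[0,2],y*K[1,1]+K[1,2]])
def save(c,f,crop=None,s=1):
    im=c["img"][:,:,::-1]
    if crop: im=im[crop[1]:crop[3],crop[0]:crop[2]]
    cv2.imwrite("pics/"+f,cv2.resize(im,None,fx=s,fy=s,interpolation=cv2.INTER_CUBIC))
E
python3 - <<'E'
from h import *
s=env.get_state(); print(s)
ts=["jig","tray","glue_bottle","plate_grip","packer_white_c","packer_yellow_c","packer_green_c","packer_red_c","packer_blue_c"]
for n in ["top","side"]:
    c=cam(n); save(c,n+"0.png"); print(n,c["K"].tolist(),c["T"].round(3).tolist())
    for t in ts:
        r=cut_out(t,n)
        for d in r[:2]: 
            m=d["region"]; rc=cv2.minAreaRect(np.argwhere(m)[:,::-1].astype(np.float32)) if m.any() else None
            print(t,round(d["confidence"],2),[int(v) for v in d["extent"]],np.round(rc[0],1),np.round(rc[1],1),round(rc[2],1))
E
```

```text
pics
{'clock': 0.0, 'joint_pos': array([-1.24557446e+00,  3.14036280e-01,  4.49707148e-02,  1.30356839e+00,
        1.48438361e-05,  1.43118548e+00]), 'qvel': array([-5.13505782e-05, -8.52030773e-04, -2.67757375e-04, -5.47449643e-05,
       -1.11786812e-03, -1.74131529e-03]), 'tau': array([-3.08297531e-04, -4.80625963e+01,  2.98536104e+01,  1.93534687e-02,
       -5.62483581e-05,  1.08523984e-06]), 'tcp_pos': array([ 0.257627  , -0.5136432 ,  0.30298494]), 'orientation': array([-9.15550202e-04,  9.73112268e-01,  2.30329480e-01, -7.77588941e-05]), 'wrist_force': array([-1.06358083,  0.2187605 ,  1.0819324 ]), 'ft_torque': array([0.00347811, 0.00509758, 0.00755178]), 'finger_gap': 0.08551615905486216}
top [[418.30229056018726, 0.0, 322.49206279816616], [0.0, 418.30229056018726, 196.98130322013694], [0.0, 0.0, 1.0]] [[-0.021, -0.998, 0.06, 0.455], [-1.0, 0.021, -0.004, 0.052], [0.002, -0.06, -0.998, 1.482], [0.0, 0.0, 0.0, 1.0]]
jig 0.96 [231, 181, 302, 232] [267.  203.6] [71.2 49.8] 1.6
jig 0.53 [402, 192, 471, 235] [436.5 211.6] [63.8 36.7] 7.6
tray 0.7 [337, 149, 382, 175] [358.8 162
[... 949 characters left out ...]
1.2] [30.7 38.7] 84.3
tray 0.45 [258, 267, 336, 343] [296.2 303.6] [71.1 77. ] 6.6
glue_bottle 0.78 [294, 128, 312, 168] [303.5 146. ] [42. 15.] 90.0
plate_grip 0.6 [256, 266, 336, 339] [296.5 303.1] [69.9 79.1] 7.8
plate_grip 0.45 [325, 210, 335, 227] [329.5 218.5] [19. 11.] 90.0
packer_white_c 0.48 [298, 230, 308, 247] [303.5 238. ] [16.  3.] 90.0
packer_yellow_c 0.73 [299, 211, 309, 234] [305.7 220.5] [19.3  7.5] 83.7
packer_green_c 0.58 [271, 227, 284, 248] [277.5 238.5] [21.  9.] 90.0
packer_red_c 0.63 [256, 269, 334, 342] [295.7 303.5] [74.5 74.5] 4.4
packer_red_c 0.53 [325, 212, 334, 228] [329.5 218. ] [18. 11.] 90.0
packer_blue_c 0.51 [271, 211, 284, 232] [278.  222.5] [19. 14.] 90.0
```

Run:
```python
import cv2
t=cv2.imread("pics/top0.png")[130:260,150:490]; s=cv2.imread("pics/side0.png")[110:350,240:400]
cv2.imwrite("pics/t.png",cv2.resize(t,(782,299),interpolation=2)); cv2.imwrite("pics/s.png",cv2.resize(s,(400,600),interpolation=2))
import numpy as np
a=cv2.resize(t,(782,299),interpolation=2)
cv2.imwrite("pics/t.png",a)
```

```text
(no output)
```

View pics/t.png

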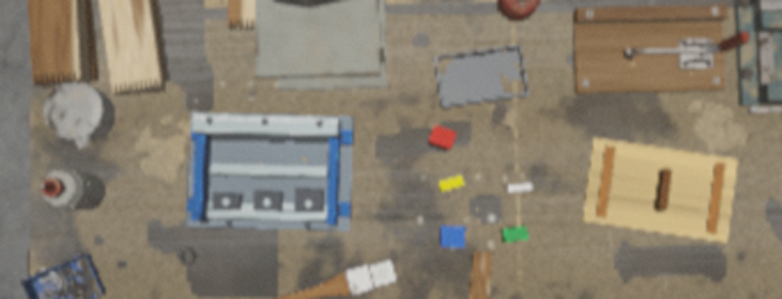

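View pics/s.png

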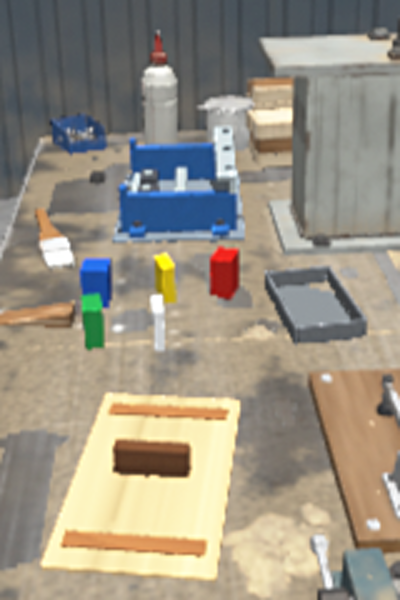

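Views used: 2. Top and side both show all five packers, the jig upper-left, the tray to the right of the packers, and the plate on the far right. Next I measure by colour.

```bash
cat >> h.py <<'E'
HS={"red":((172,130,90),(5,255,255)),"yellow":((23,120,120),(35,255,255)),"green":((55,110,60),(85,255,255)),"blue":((105,130,80),(125,255,255))}
def blobs(c,col,roi=None,n=3,amin=20):
    h=cv2.cvtColor(c["img"],cv2.COLOR_RGB2HSV); lo,hi=HS[col]
    if lo[0]>hi[0]: m=cv2.inRange(h,(lo[0],lo[1],lo[2]),(180,255,255))|cv2.inRange(h,(0,lo[1],lo[2]),hi)
    else: m=cv2.inRange(h,lo,hi)
    k,l,st,ce=cv2.connectedComponentsWithStats(m)
    out=[(st[i,4],st[i,:4].tolist(),ce[i].round(1),l==i) for i in range(1,k) if st[i,4]>=amin and (roi is None or roi[0]<ce[i][0]<roi[2] and roi[1]<ce[i][1]<roi[3])]
    return sorted(out,key=lambda t:-t[0])[:n]
E
python3 - <<'E'
from h import *
c=cam("top")
for col in HS:
    for a,b,ce,m in blobs(c,col,(320,130,400,260),2,8):
        rc=cv2.minAreaRect(np.argwhere(m)[:,::-1].astype(np.float32)); print(col,a,b,ce,at(c,ce,0.045).round(3),rc[2],np.round(rc[1],1))
print("white",at(c,(150+519/2.3,130+187/2.3),.045).round(3))
for n,p,z in [("rib",(663,190),.036),("pl TL",(594,140),.008),("TR",(738,158),.008),("BR",(726,242),.008),("BL",(583,222),.008),
 ("tray",(482,76),.02),("trTL",(438,56),.025),("trTR",(521,47),.025),("lipL",(193,125),.09),("lipR",(338,125),.09),("baseBL",(188,228),.01),("baseBR",(351,228),.01),("baseTR",(353,115),.01),("bottle",(66,190),.1),
 ("fenceL",(210,170),.032),("fenceR",(328,170),.032),("s1",(228,200),.032),("s2",(268,200),.032),("s3",(309,200),.032)]:
    print(n,at(c,(150+p[0]/2.3,130+p[1]/2.3),z).round(3))
E
```

```text
red 84 [337, 185, 11, 10] [342.  189.4] [ 0.566 -0.021  0.045] 18.434947967529297 [10.1  8.2]
yellow 56 [341, 206, 11, 8] [345.9 209.3] [ 0.497 -0.033  0.045] 71.56504821777344 [ 5.1 10.8]
green 48 [369, 229, 10, 6] [373.5 231.3] [ 0.42  -0.125  0.045] 81.8698959350586 [4.8 9.3]
blue 77 [342, 229, 10, 8] [346.3 232.5] [ 0.417 -0.032  0.045] 90.0 [7. 9.]
white [ 0.488 -0.135  0.045]
rib [ 0.479 -0.352  0.036]
pl TL [ 0.559 -0.257  0.008]
TR [ 0.526 -0.477  0.008]
BR [ 0.398 -0.453  0.008]
BL [ 0.433 -0.236  0.008]
tray [ 0.659 -0.086  0.02 ]
trTL [ 0.691 -0.019  0.025]
trTR [ 0.702 -0.146  0.025]
lipL [0.587 0.342 0.09 ]
lipR [0.582 0.131 0.09 ]
baseBL [0.437 0.367 0.01 ]
baseBR [0.432 0.119 0.01 ]
baseTR [0.605 0.113 0.01 ]
bottle [0.496 0.522 0.1  ]
fenceL [0.523 0.329 0.032]
fenceR [0.52  0.151 0.032]
s1 [0.478 0.302 0.032]
s2 [0.477 0.242 0.032]
s3 [0.475 0.18  0.032]
```

Request:
{"name": "servo_tool", "arguments": {
  "deltas": [
    {"dx":25,"dy":40,"dz":6,"rz":0.138,"fingers":-1},
    {"dx":25,"dy":40,"dz":6,"rz":0.138},
    {"dx":25,"dy":40,"dz":6,"rz":0.138},
    {"dx":25,"dy":40,"dz":6,"rz":0.138},
    {"dx":25,"dy":40,"dz":6,"rz":0.138},
    {"dx":25,"dy":40,"dz":6,"rz":0.138},
    {"dx":25,"dy":40,"dz":6,"rz":0.138},
    {"dx":25,"dy":40,"dz":6,"rz":0.138}
  ]
}}

```text
invalid input at $.deltas[0]: expected keys dx, dy, dz, rx, ry, rz, fingers
```

Request:
{"name": "servo_tool", "arguments": {
  "deltas": [
    {"dx":22,"dy":40},
    {"dx":0,"dy":40},
    {"dx":0,"dy":30},
    {}
  ]
}}

```text
invalid input at $.deltas[0]: expected keys dx, dy, dz, rx, ry, rz, fingers
```

Run:
```python
from h import *
print(env.get_state()["joint_pos"].round(2),env.get_state()["clock"]); c=cam("wrist"); save(c,"w1.png"); print(c["T"].round(3))
for col in HS:
    for a,b,ce,m in blobs(c,col,None,2,150): print(col,a,b,ce,at(c,ce,0.05).round(3))
```

```text
[-1.25  0.31  0.05  1.3  -0.    1.43] 1.05
[[ 0.448 -0.861 -0.241  0.32 ]
 [-0.894 -0.432 -0.12  -0.485]
 [-0.     0.269 -0.963  0.374]
 [ 0.     0.     0.     1.   ]]
```

View pics/w1.png

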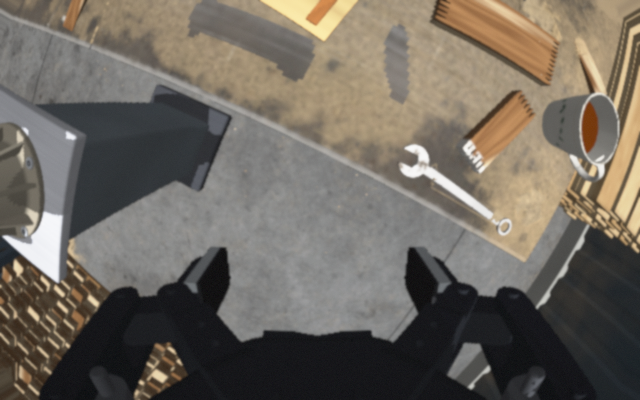

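Request:
{"name": "servo_tool", "arguments": {
  "deltas": [
    {"dx":25,"dy":40,"dz":6,"rx":0,"ry":0,"rz":0.138,"fingers":-1},
    {"dx":25,"dy":40,"dz":6,"rx":0,"ry":0,"rz":0.138,"fingers":-1},
    {"dx":25,"dy":40,"dz":6,"rx":0,"ry":0,"rz":0.138,"fingers":-1},
    {"dx":25,"dy":40,"dz":6,"rx":0,"ry":0,"rz":0.138,"fingers":-1},
    {"dx":25,"dy":40,"dz":6,"rx":0,"ry":0,"rz":0.138,"fingers":-1},
    {"dx":25,"dy":40,"dz":6,"rx":0,"ry":0,"rz":0.138,"fingers":-1},
    {"dx":25,"dy":40,"dz":6,"rx":0,"ry":0,"rz":0.138,"fingers":-1},
    {"dx":25,"dy":40,"dz":6,"rx":0,"ry":0,"rz":0.138,"fingers":-1}
  ]
}}

```text
clock: 1.9
tcp_pos: [0.4584, -0.1923, 0.3524]
orientation: [0.0, 0.706, 0.708, 0.0]
wrist_force: [0.3, -0.8, 0.2]
finger_gap: 0.0856
```

Run:
```python
from h import *
print(env.get_state()["joint_pos"].round(2),env.get_state()["clock"]); c=cam("wrist"); save(c,"w2.png"); print(c["T"].round(3))
for col in HS:
    for a,b,ce,m in blobs(c,col,None,2,150): print(col,a,b,ce,at(c,ce,0.05).round(3))
```

```text
[-0.56  0.15 -0.05  1.37  0.    1.01] 1.9
[[ 1.     0.003  0.002  0.459]
 [ 0.003 -0.963 -0.27  -0.125]
 [ 0.002  0.27  -0.963  0.422]
 [ 0.     0.     0.     1.   ]]
red 593 [394, 18, 28, 33] [407.4  34. ] [ 0.569 -0.019  0.05 ]
red 471 [525, 121, 28, 40] [535.7 138. ] [ 0.774 -0.137  0.05 ]
yellow 431 [342, 24, 21, 31] [351.8  38.8] [ 0.5   -0.031  0.05 ]
green 473 [277, 99, 21, 30] [287.6 113.3] [ 0.424 -0.123  0.05 ]
blue 777 [272, 25, 29, 30] [286.4  39.4] [ 0.423 -0.032  0.05 ]
```

View pics/w2.png

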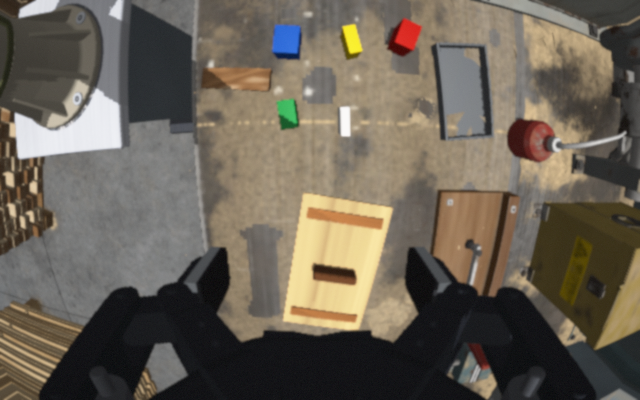

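Request:
{"name": "servo_tool", "arguments": {
  "deltas": [
    {"dx":10,"dy":45,"dz":0,"rx":0,"ry":0,"rz":0,"fingers":-1},
    {"dx":10,"dy":45,"dz":0,"rx":0,"ry":0,"rz":0,"fingers":-1},
    {"dx":10,"dy":45,"dz":0,"rx":0,"ry":0,"rz":0,"fingers":-1},
    {"dx":10,"dy":45,"dz":0,"rx":0,"ry":0,"rz":0,"fingers":-1},
    {"dx":10,"dy":45,"dz":0,"rx":0,"ry":0,"rz":0,"fingers":-1},
    {"dx":0,"dy":45,"dz":-20,"rx":0,"ry":0,"rz":0,"fingers":-1},
    {"dx":0,"dy":30,"dz":-30,"rx":0,"ry":0,"rz":0,"fingers":-1},
    {"dx":0,"dy":0,"dz":0,"rx":0,"ry":0,"rz":0,"fingers":-1}
  ]
}}

```text
clock: 2.75
tcp_pos: [0.5057, 0.109, 0.2982]
orientation: [-0.002, 0.706, 0.708, -0.002]
wrist_force: [-0.5, -0.6, -0.1]
finger_gap: 0.0852
```

Run:
```python
from h import *
print(env.get_state()["tcp_pos"].round(4)); c=cam("wrist"); np.savez("w3.npz",img=c["img"],T=c["T"],K=c["K"]); print(c["T"].round(3))
# orthorectified view at z=0.032, 2.5 px/mm, right=+x, up=+y
xs=np.arange(0.40,0.66,0.0004); ys=np.arange(0.38,0.11,-0.0004)
M=np.array([[proj(c,(x,y,0.032)) for x in xs] for y in ys],np.float32)
o=cv2.remap(c["img"],M[...,0],M[...,1],cv2.INTER_CUBIC); print(o.shape); cv2.imwrite("pics/o3.png",cv2.resize(o[:,:,::-1],None,fx=.88,fy=.88))
```

```text
[0.5057 0.109  0.2982]
[[ 1.     0.004 -0.004  0.507]
 [ 0.003 -0.963 -0.269  0.176]
 [-0.005  0.269 -0.963  0.368]
 [ 0.     0.     0.     1.   ]]
(675, 650, 3)
```

View pics/o3.png

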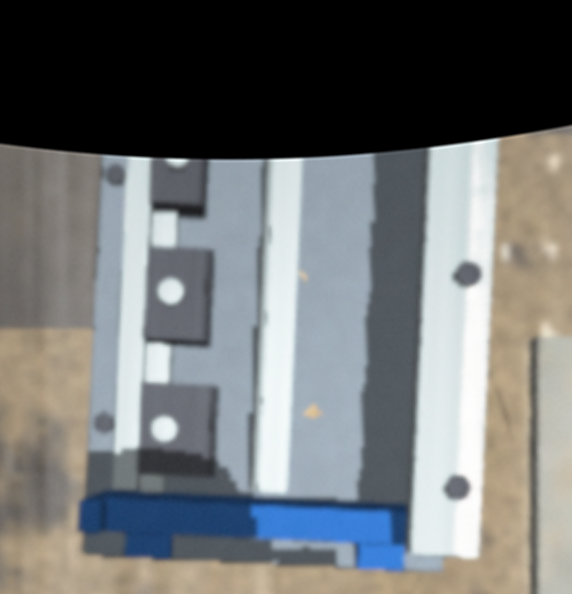

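Request:
{"name": "servo_tool", "arguments": {
  "deltas": [
    {"dx":0,"dy":45,"dz":0,"rx":0,"ry":0,"rz":0,"fingers":-1},
    {"dx":0,"dy":35,"dz":0,"rx":0,"ry":0,"rz":0,"fingers":-1},
    {"dx":0,"dy":0,"dz":0,"rx":0,"ry":0,"rz":0,"fingers":-1},
    {"dx":0,"dy":0,"dz":0,"rx":0,"ry":0,"rz":0,"fingers":-1}
  ]
}}

```text
clock: 3.2
tcp_pos: [0.5083, 0.1855, 0.3028]
orientation: [0.001, 0.708, 0.706, 0.0]
wrist_force: [0.6, -0.3, 0.2]
finger_gap: 0.0853
```

```bash
cat >> h.py <<'E'
def ortho(c,x0,x1,y0,y1,z,mm=0.4):
    xs=np.arange(x0,x1,mm/1e3); ys=np.arange(y1,y0,-mm/1e3)
    M=np.array([[proj(c,(x,y,z)) for x in xs] for y in ys],np.float32)
    return cv2.remap(c["img"],M[...,0],M[...,1],cv2.INTER_CUBIC)
E
python3 - <<'E'
from h import *
print(env.get_state()["tcp_pos"].round(4),env.get_state()["joint_pos"].round(2)); c=cam("wrist"); np.savez("w4.npz",img=c["img"],T=c["T"],K=c["K"])
o=ortho(c,.40,.66,.11,.38,.032); cv2.imwrite("pics/o4.png",cv2.resize(o[:,:,::-1],None,fx=.88,fy=.88))
for n in ("w3.npz","w4.npz"):
    d=np.load(n); c={"img":d["img"],"T":d["T"],"K":d["K"],"name":"wrist"}
    o=ortho(c,.48,.55,.15,.35,.032,.5); g=cv2.GaussianBlur(cv2.cvtColor(o,cv2.COLOR_RGB2GRAY).astype(np.float32),(0,0),1.5)
    gx=np.gradient(g,axis=1); 
    Y=[];X=[];S=[]
    for i in range(0,g.shape[0],4):
        seg=gx[i,40:90]; j=np.argmax(seg)+40
        if gx[i,j]>3: Y.append(.35-i*.0005);X.append(.48+j*.0005)
    Y=np.array(Y);X=np.array(X); p=np.polyfit(Y-.245,X,1); r=X-np.polyval(p,Y-.245); k=abs(r)<.003; p=np.polyfit(Y[k]-.245,X[k],1); print(n,"fence slope",p.round(4),k.sum(),r[k].std().round(4))
E
```

```text
[0.5083 0.1855 0.3028] [ 0.2   0.25 -0.05  1.28 -0.    1.77]
w3.npz fence slope [0.0459 0.5196] 78 0.0007
w4.npz fence slope [0.0488 0.5194] 83 0.0006
```

View pics/o4.png

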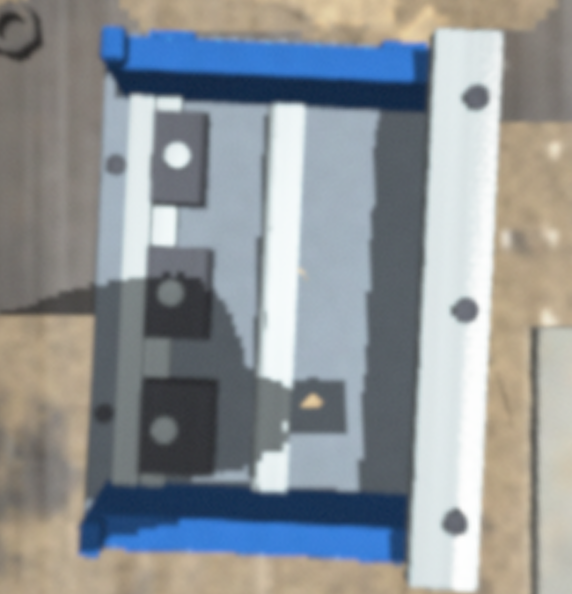

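Request:
{"name": "servo_tool", "arguments": {
  "deltas": [
    {"dx":-3,"dy":-48,"dz":0,"rx":0,"ry":0,"rz":0,"fingers":-1},
    {"dx":-3,"dy":-48,"dz":0,"rx":0,"ry":0,"rz":0,"fingers":-1},
    {"dx":-3,"dy":-48,"dz":0,"rx":0,"ry":0,"rz":0,"fingers":-0.1},
    {"dx":-3,"dy":-48,"dz":0,"rx":0,"ry":0,"rz":0,"fingers":-0.1},
    {"dx":-3,"dy":-48,"dz":0,"rx":0,"ry":0,"rz":0,"fingers":-0.1},
    {"dx":-3,"dy":-48,"dz":0,"rx":0,"ry":0,"rz":0,"fingers":-0.1},
    {"dx":-3,"dy":-48,"dz":0,"rx":0,"ry":0,"rz":0,"fingers":-0.1},
    {"dx":-3,"dy":-45,"dz":0,"rx":0,"ry":0,"rz":0,"fingers":-0.1}
  ]
}}

```text
clock: 4.05
tcp_pos: [0.4824, -0.1989, 0.3027]
orientation: [0.001, 0.709, 0.705, -0.0]
wrist_force: [0.8, -0.1, -0.4]
finger_gap: 0.0468
```

Request:
{"name": "servo_tool", "arguments": {
  "deltas": [
    {"dx":0,"dy":-20,"dz":0,"rx":0,"ry":0,"rz":0,"fingers":-0.1},
    {"dx":0,"dy":0,"dz":0,"rx":0,"ry":0,"rz":0,"fingers":-0.1},
    {"dx":0,"dy":0,"dz":0,"rx":0,"ry":0,"rz":0,"fingers":-0.1}
  ]
}}

```text
clock: 4.35
tcp_pos: [0.4828, -0.2163, 0.3021]
orientation: [-0.0, 0.709, 0.705, 0.0]
wrist_force: [-0.7, -0.0, -0.6]
finger_gap: 0.0471
```

Run:
```python
from h import *
c=cam("wrist"); np.savez("w5.npz",img=c["img"],T=c["T"],K=c["K"])
for col in HS:
    for a,b,ce,m in blobs(c,col,None,1,150): print(col,a,b,ce,at(c,ce,0.045).round(4))
o=ortho(c,.39,.60,-.17,.02,.05,.3); cv2.imwrite("pics/o5.png",o[:,:,::-1]); print(o.shape)
```

```text
red 603 [535, 101, 31, 46] [546.6 120.8] [ 0.778  -0.1378  0.045 ]
yellow 376 [322, 0, 23, 23] [333.4  10.5] [ 0.502  -0.0343  0.045 ]
green 745 [247, 76, 28, 34] [260.5  92.8] [ 0.4249 -0.1241  0.045 ]
blue 781 [242, 0, 33, 26] [257.7  12.4] [ 0.4216 -0.0338  0.045 ]
(634, 700, 3)
```

View pics/o5.png

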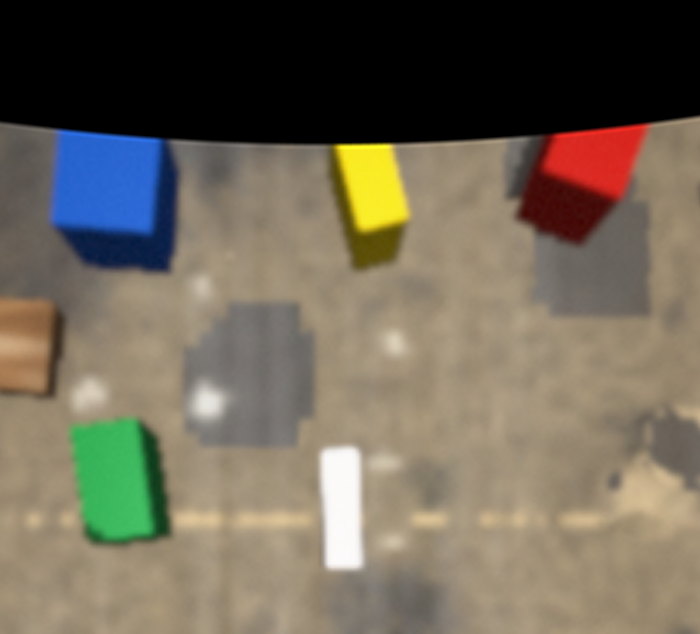

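Request:
{"name": "servo_tool", "arguments": {
  "deltas": [
    {"dx":-30,"dy":46,"dz":-10,"rx":0,"ry":0,"rz":0.08,"fingers":-0.1},
    {"dx":-29,"dy":46,"dz":-20,"rx":0,"ry":0,"rz":0.08,"fingers":-0.1},
    {"dx":0,"dy":0,"dz":-40,"rx":0,"ry":0,"rz":0,"fingers":-0.1},
    {"dx":0,"dy":0,"dz":-40,"rx":0,"ry":0,"rz":0,"fingers":-0.1},
    {"dx":0,"dy":0,"dz":0,"rx":0,"ry":0,"rz":0,"fingers":-0.1}
  ]
}}

```text
clock: 4.9
tcp_pos: [0.4284, -0.1311, 0.1919]
orientation: [-0.004, 0.648, 0.761, -0.001]
wrist_force: [-0.5, 1.0, -0.2]
finger_gap: 0.0466
```

Request:
{"name": "servo_tool", "arguments": {
  "deltas": [
    {"dx":0,"dy":0,"dz":-40,"rx":0,"ry":0,"rz":0,"fingers":-0.1},
    {"dx":0,"dy":0,"dz":-40,"rx":0,"ry":0,"rz":0,"fingers":-0.1},
    {"dx":0,"dy":0,"dz":-12,"rx":0,"ry":0,"rz":0,"fingers":-0.1},
    {"dx":0,"dy":0,"dz":0,"rx":0,"ry":0,"rz":0,"fingers":-0.1},
    {"dx":0,"dy":0,"dz":0,"rx":0,"ry":0,"rz":0,"fingers":-0.1}
  ]
}}

```text
clock: 5.4
tcp_pos: [0.433, -0.1344, 0.1053]
orientation: [0.001, 0.649, 0.761, 0.0]
wrist_force: [-0.0, 0.8, 0.3]
finger_gap: 0.047
```

Request:
{"name": "servo_tool", "arguments": {
  "deltas": [
    {"dx":0,"dy":0,"dz":0,"rx":0,"ry":0,"rz":0,"fingers":1},
    {"dx":0,"dy":0,"dz":0,"rx":0,"ry":0,"rz":0,"fingers":1},
    {"dx":0,"dy":0,"dz":0,"rx":0,"ry":0,"rz":0,"fingers":1},
    {"dx":0,"dy":0,"dz":0,"rx":0,"ry":0,"rz":0,"fingers":1}
  ],
  "newtons": 35
}}

```text
clock: 5.8
tcp_pos: [0.4327, -0.1349, 0.1054]
orientation: [0.002, 0.649, 0.761, -0.0]
wrist_force: [-1.0, -1.5, 6.7]
finger_gap: 0.0226
```

Request:
{"name": "servo_tool", "arguments": {
  "deltas": [
    {"dx":0,"dy":0,"dz":0,"rx":0,"ry":0,"rz":0,"fingers":-0.1},
    {"dx":0,"dy":0,"dz":0,"rx":0,"ry":0,"rz":0,"fingers":-0.1},
    {"dx":0,"dy":0,"dz":0,"rx":0,"ry":0,"rz":0,"fingers":-0.1},
    {"dx":-1,"dy":10,"dz":-4,"rx":0,"ry":0,"rz":0,"fingers":-0.1},
    {"dx":0,"dy":0,"dz":0,"rx":0,"ry":0,"rz":0,"fingers":-0.1},
    {"dx":0,"dy":0,"dz":0,"rx":0,"ry":0,"rz":0,"fingers":1},
    {"dx":0,"dy":0,"dz":0,"rx":0,"ry":0,"rz":0,"fingers":1},
    {"dx":0,"dy":0,"dz":0,"rx":0,"ry":0,"rz":0,"fingers":1}
  ]
}}

```text
clock: 6.6
tcp_pos: [0.431, -0.1242, 0.0998]
orientation: [0.0, 0.649, 0.761, 0.0]
wrist_force: [0.0, -0.2, -1.3]
finger_gap: 0.0204
```

Request:
{"name": "servo_tool", "arguments": {
  "deltas": [
    {"dx":0,"dy":0,"dz":20,"rx":0,"ry":0,"rz":0,"fingers":1},
    {"dx":0,"dy":0,"dz":40,"rx":0,"ry":0,"rz":0,"fingers":1},
    {"dx":0,"dy":0,"dz":40,"rx":0,"ry":0,"rz":0,"fingers":1},
    {"dx":0,"dy":0,"dz":0,"rx":0,"ry":0,"rz":0,"fingers":1},
    {"dx":0,"dy":0,"dz":0,"rx":0,"ry":0,"rz":0,"fingers":1}
  ]
}}

```text
clock: 7.1
tcp_pos: [0.4315, -0.1245, 0.2005]
orientation: [0.001, 0.649, 0.761, 0.0]
wrist_force: [-0.4, 0.2, -1.1]
finger_gap: 0.0203
```

Run:
```python
from h import *
print(env.get_state()["tcp_pos"].round(4)); c=cam("wrist"); save(c,"w6.png",(170,150,470,400),1.6); np.savez("w6.npz",img=c["img"],T=c["T"],K=c["K"])
for a,b,ce,m in blobs(c,"green",None,1,150): print(a,b,ce)
print((np.linalg.inv(tcpT())@c["T"]).round(4).tolist(),c["K"].tolist())
```

```text
[ 0.4315 -0.1245  0.2005]
4424 [293, 203, 49, 100] [317.  253.6]
[[-0.0, -0.9626, -0.2711, 0.0667], [1.0, -0.0009, 0.003, 0.0011], [-0.0032, -0.2711, 0.9626, -0.0711], [0.0, 0.0, 0.0, 1.0]] [[309.70691628693146, 0.0, 317.010988068744], [0.0, 309.70691628693146, 199.35764266801928], [0.0, 0.0, 1.0]]
```

View pics/w6.png

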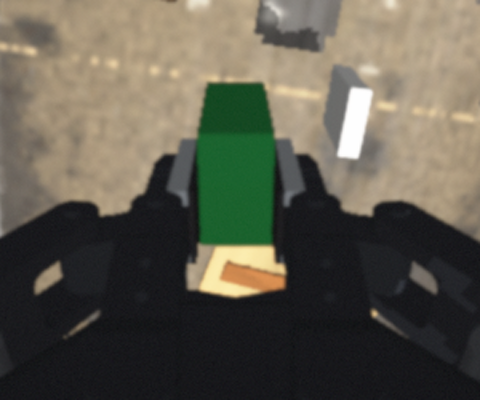

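Request:
{"name": "servo_tool", "arguments": {
  "deltas": [
    {"dx":9.5,"dy":46,"dz":0,"rx":0,"ry":0,"rz":-0.0256,"fingers":1},
    {"dx":9.5,"dy":46,"dz":0,"rx":0,"ry":0,"rz":-0.0256,"fingers":1},
    {"dx":9.5,"dy":46,"dz":0,"rx":0,"ry":0,"rz":-0.0256,"fingers":1},
    {"dx":9.5,"dy":46,"dz":0,"rx":0,"ry":0,"rz":-0.0256,"fingers":1},
    {"dx":9.5,"dy":46,"dz":0,"rx":0,"ry":0,"rz":-0.0256,"fingers":1},
    {"dx":9.5,"dy":46,"dz":0,"rx":0,"ry":0,"rz":-0.0256,"fingers":1},
    {"dx":9.5,"dy":46,"dz":0,"rx":0,"ry":0,"rz":-0.0256,"fingers":1},
    {"dx":9.5,"dy":46,"dz":0,"rx":0,"ry":0,"rz":-0.0256,"fingers":1}
  ]
}}

```text
clock: 7.95
tcp_pos: [0.5058, 0.2455, 0.1974]
orientation: [-0.001, 0.724, 0.69, -0.002]
wrist_force: [0.6, 0.0, -0.3]
finger_gap: 0.0203
```

Request:
{"name": "servo_tool", "arguments": {
  "deltas": [
    {"dx":0.5,"dy":3,"dz":0,"rx":0,"ry":0,"rz":0,"fingers":1},
    {"dx":0,"dy":0,"dz":0,"rx":0,"ry":0,"rz":0,"fingers":1},
    {"dx":0,"dy":0,"dz":0,"rx":0,"ry":0,"rz":0,"fingers":1},
    {"dx":0,"dy":0,"dz":0,"rx":0,"ry":0,"rz":0,"fingers":1}
  ]
}}

```text
clock: 8.35
tcp_pos: [0.5068, 0.2454, 0.199]
orientation: [-0.0, 0.724, 0.69, -0.001]
wrist_force: [0.2, -0.2, -0.9]
finger_gap: 0.0205
```

Request:
{"name": "servo_tool", "arguments": {
  "deltas": [
    {"dx":1.6,"dy":2,"dz":-30,"rx":0,"ry":0,"rz":0,"fingers":1},
    {"dx":0,"dy":0,"dz":-30,"rx":0,"ry":0,"rz":0,"fingers":1},
    {"dx":0,"dy":0,"dz":0,"rx":0,"ry":0,"rz":0,"fingers":1},
    {"dx":0,"dy":0,"dz":-5,"rx":0,"ry":0,"rz":0,"fingers":1},
    {"dx":0,"dy":0,"dz":-4,"rx":0,"ry":0,"rz":0,"fingers":1},
    {"dx":0,"dy":0,"dz":-4,"rx":0,"ry":0,"rz":0,"fingers":1},
    {"dx":0,"dy":0,"dz":0,"rx":0,"ry":0,"rz":0,"fingers":1}
  ]
}}

```text
clock: 9.05
tcp_pos: [0.5099, 0.2487, 0.1311]
orientation: [0.001, 0.724, 0.69, 0.002]
wrist_force: [-6.0, -4.2, 19.0]
finger_gap: 0.0204
```

Request:
{"name": "servo_tool", "arguments": {
  "deltas": [
    {"dx":-1.2,"dy":0,"dz":2,"rx":0,"ry":0,"rz":0,"fingers":1},
    {"dx":-1,"dy":0,"dz":0,"rx":0,"ry":0,"rz":0,"fingers":1},
    {"dx":0,"dy":0,"dz":-3,"rx":0,"ry":0,"rz":0,"fingers":1},
    {"dx":0,"dy":0,"dz":-4,"rx":0,"ry":0,"rz":0,"fingers":1},
    {"dx":0,"dy":0,"dz":0,"rx":0,"ry":0,"rz":0,"fingers":1}
  ]
}}

```text
clock: 9.55
tcp_pos: [0.5063, 0.2487, 0.1205]
orientation: [-0.0, 0.723, 0.69, -0.001]
wrist_force: [0.1, -0.6, -1.2]
finger_gap: 0.0203
```

Request:
{"name": "servo_tool", "arguments": {
  "deltas": [
    {"dx":0,"dy":-1,"dz":-4,"rx":0,"ry":0,"rz":0,"fingers":1},
    {"dx":0,"dy":0,"dz":-4,"rx":0,"ry":0,"rz":0,"fingers":1},
    {"dx":0,"dy":0,"dz":-3,"rx":0,"ry":0,"rz":0,"fingers":1},
    {"dx":0,"dy":0,"dz":0,"rx":0,"ry":0,"rz":0,"fingers":1}
  ]
}}

```text
clock: 9.95
tcp_pos: [0.5067, 0.2478, 0.1102]
orientation: [-0.0, 0.723, 0.69, -0.0]
wrist_force: [-0.3, -0.1, 0.3]
finger_gap: 0.0201
```

Request:
{"name": "servo_tool", "arguments": {
  "deltas": [
    {"dx":0,"dy":0,"dz":-1.5,"rx":0,"ry":0,"rz":0,"fingers":1},
    {"dx":0,"dy":0,"dz":0,"rx":0,"ry":0,"rz":0,"fingers":-0.1},
    {"dx":0,"dy":0,"dz":0,"rx":0,"ry":0,"rz":0,"fingers":-0.1},
    {"dx":0,"dy":0,"dz":0,"rx":0,"ry":0,"rz":0,"fingers":-0.1},
    {"dx":0,"dy":0,"dz":30,"rx":0,"ry":0,"rz":0,"fingers":-0.1},
    {"dx":0,"dy":0,"dz":40,"rx":0,"ry":0,"rz":0,"fingers":-0.1},
    {"dx":0,"dy":-20,"dz":30,"rx":0,"ry":0,"rz":0,"fingers":-0.1}
  ]
}}

```text
clock: 10.65
tcp_pos: [0.5071, 0.2292, 0.2111]
orientation: [0.0, 0.723, 0.691, 0.001]
wrist_force: [0.7, -0.8, -0.2]
finger_gap: 0.0472
```

Request:
{"name": "servo_tool", "arguments": {
  "deltas": [
    {"dx":9,"dy":-35,"dz":0,"rx":0,"ry":0,"rz":-0.05,"fingers":-0.1},
    {"dx":9,"dy":-35,"dz":0,"rx":0,"ry":0,"rz":-0.05,"fingers":-0.1},
    {"dx":9,"dy":-35,"dz":0,"rx":0,"ry":0,"rz":-0.05,"fingers":-0.1},
    {"dx":9,"dy":-35,"dz":0,"rx":0,"ry":0,"rz":-0.05,"fingers":-0.1},
    {"dx":9,"dy":-35,"dz":0,"rx":0,"ry":0,"rz":-0.05,"fingers":-0.1},
    {"dx":9,"dy":-35,"dz":0,"rx":0,"ry":0,"rz":-0.05,"fingers":-0.1},
    {"dx":9,"dy":-36,"dz":0,"rx":0,"ry":0,"rz":-0.05,"fingers":-0.1},
    {"dx":0,"dy":0,"dz":0,"rx":0,"ry":0,"rz":0,"fingers":-0.1}
  ]
}}

```text
clock: 11.45
tcp_pos: [0.5711, -0.0222, 0.2092]
orientation: [0.001, 0.834, 0.551, 0.0]
wrist_force: [-0.6, 0.8, -0.1]
finger_gap: 0.047
```

Run:
```python
from h import *
print(env.get_state()["tcp_pos"].round(4)); c=cam("wrist"); 
o=ortho(c,.39,.62,-.06,.06,.05,.3); cv2.imwrite("pics/o7.png",o[:,:,::-1]); print(o.shape)
```

```text
[ 0.5711 -0.0222  0.2092]
(400, 767, 3)
```

View pics/o7.png

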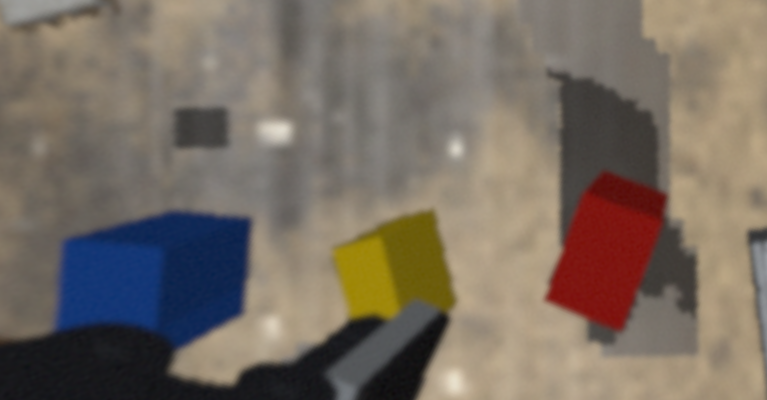

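Request:
{"name": "servo_tool", "arguments": {
  "deltas": [
    {"dx":0,"dy":4,"dz":-35,"rx":0,"ry":0,"rz":0.03,"fingers":-0.1},
    {"dx":0,"dy":0,"dz":-35,"rx":0,"ry":0,"rz":0,"fingers":-0.1},
    {"dx":0,"dy":0,"dz":-35,"rx":0,"ry":0,"rz":0,"fingers":-0.1},
    {"dx":0,"dy":0,"dz":-4,"rx":0,"ry":0,"rz":0,"fingers":-0.1},
    {"dx":0,"dy":0,"dz":0,"rx":0,"ry":0,"rz":0,"fingers":-0.1},
    {"dx":0,"dy":0,"dz":0,"rx":0,"ry":0,"rz":0,"fingers":1},
    {"dx":0,"dy":0,"dz":0,"rx":0,"ry":0,"rz":0,"fingers":1},
    {"dx":0,"dy":0,"dz":0,"rx":0,"ry":0,"rz":0,"fingers":1}
  ]
}}

```text
clock: 12.3
tcp_pos: [0.5712, -0.0141, 0.1024]
orientation: [0.001, 0.824, 0.566, 0.002]
wrist_force: [-0.0, 0.0, 6.3]
finger_gap: 0.0249
```

Request:
{"name": "servo_tool", "arguments": {
  "deltas": [
    {"dx":0,"dy":0,"dz":35,"rx":0,"ry":0,"rz":0,"fingers":1},
    {"dx":0,"dy":0,"dz":40,"rx":0,"ry":0,"rz":0,"fingers":1},
    {"dx":0,"dy":15,"dz":30,"rx":0,"ry":0,"rz":0,"fingers":1}
  ]
}}

```text
clock: 12.6
tcp_pos: [0.5704, -0.0003, 0.2081]
orientation: [0.001, 0.825, 0.565, 0.001]
wrist_force: [0.8, 0.2, -0.9]
finger_gap: 0.0253
```

Request:
{"name": "servo_tool", "arguments": {
  "deltas": [
    {"dx":-8,"dy":38,"dz":0,"rx":0,"ry":0,"rz":0.04,"fingers":1},
    {"dx":-8,"dy":38,"dz":0,"rx":0,"ry":0,"rz":0.04,"fingers":1},
    {"dx":-8,"dy":38,"dz":0,"rx":0,"ry":0,"rz":0.04,"fingers":1},
    {"dx":-8,"dy":38,"dz":0,"rx":0,"ry":0,"rz":0.04,"fingers":1},
    {"dx":-8,"dy":38,"dz":0,"rx":0,"ry":0,"rz":0.04,"fingers":1},
    {"dx":-8,"dy":38,"dz":0,"rx":0,"ry":0,"rz":0.04,"fingers":1},
    {"dx":-8,"dy":38,"dz":0,"rx":0,"ry":0,"rz":0.04,"fingers":1},
    {"dx":-8,"dy":38,"dz":0,"rx":0,"ry":0,"rz":0.04,"fingers":1}
  ]
}}

```text
clock: 13.4
tcp_pos: [0.5054, 0.3064, 0.2061]
orientation: [0.0, 0.723, 0.691, 0.001]
wrist_force: [0.3, -0.2, -0.7]
finger_gap: 0.0253
```

Request:
{"name": "servo_tool", "arguments": {
  "deltas": [
    {"dx":0,"dy":4,"dz":0,"rx":0,"ry":0,"rz":0,"fingers":1},
    {"dx":0,"dy":0,"dz":0,"rx":0,"ry":0,"rz":0,"fingers":1},
    {"dx":0,"dy":0,"dz":0,"rx":0,"ry":0,"rz":0,"fingers":1},
    {"dx":0,"dy":0,"dz":0,"rx":0,"ry":0,"rz":0,"fingers":1}
  ]
}}

```text
clock: 13.8
tcp_pos: [0.5061, 0.3076, 0.2054]
orientation: [0.0, 0.724, 0.69, -0.0]
wrist_force: [0.4, 0.3, -0.5]
finger_gap: 0.0253
```

Request:
{"name": "servo_tool", "arguments": {
  "deltas": [
    {"dx":0.8,"dy":2,"dz":-35,"rx":0,"ry":0,"rz":0,"fingers":1},
    {"dx":0,"dy":0,"dz":-32,"rx":0,"ry":0,"rz":0,"fingers":1},
    {"dx":0,"dy":0,"dz":0,"rx":0,"ry":0,"rz":0,"fingers":1},
    {"dx":0,"dy":0,"dz":-5,"rx":0,"ry":0,"rz":0,"fingers":1},
    {"dx":0,"dy":0,"dz":-4,"rx":0,"ry":0,"rz":0,"fingers":1},
    {"dx":0,"dy":0,"dz":-4,"rx":0,"ry":0,"rz":0,"fingers":1},
    {"dx":0,"dy":0,"dz":0,"rx":0,"ry":0,"rz":0,"fingers":1}
  ]
}}

```text
clock: 14.5
tcp_pos: [0.5067, 0.3108, 0.1256]
orientation: [0.0, 0.724, 0.69, 0.0]
wrist_force: [0.3, -0.3, -0.8]
finger_gap: 0.025
```

Request:
{"name": "servo_tool", "arguments": {
  "deltas": [
    {"dx":0,"dy":0,"dz":-5,"rx":0,"ry":0,"rz":0,"fingers":1},
    {"dx":0,"dy":0,"dz":-5,"rx":0,"ry":0,"rz":0,"fingers":1},
    {"dx":0,"dy":0,"dz":-3,"rx":0,"ry":0,"rz":0,"fingers":1},
    {"dx":0,"dy":0,"dz":0,"rx":0,"ry":0,"rz":0,"fingers":1}
  ]
}}

```text
clock: 14.9
tcp_pos: [0.5065, 0.3109, 0.1125]
orientation: [0.0, 0.723, 0.69, 0.0]
wrist_force: [-1.0, -0.0, 3.4]
finger_gap: 0.0255
```

Request:
{"name": "servo_tool", "arguments": {
  "deltas": [
    {"dx":0,"dy":0,"dz":0,"rx":0,"ry":0,"rz":0,"fingers":-0.1},
    {"dx":0,"dy":0,"dz":0,"rx":0,"ry":0,"rz":0,"fingers":-0.1},
    {"dx":0,"dy":0,"dz":0,"rx":0,"ry":0,"rz":0,"fingers":-0.1},
    {"dx":0,"dy":0,"dz":30,"rx":0,"ry":0,"rz":0,"fingers":-0.1},
    {"dx":0,"dy":0,"dz":40,"rx":0,"ry":0,"rz":0,"fingers":-0.2},
    {"dx":0,"dy":-20,"dz":30,"rx":0,"ry":0,"rz":0,"fingers":-0.1}
  ]
}}

```text
clock: 15.5
tcp_pos: [0.5069, 0.2923, 0.214]
orientation: [0.0, 0.723, 0.691, 0.001]
wrist_force: [1.3, -0.5, -0.3]
finger_gap: 0.0469
```

Request:
{"name": "servo_tool", "arguments": {
  "deltas": [
    {"dx":0,"dy":-40,"dz":0,"rx":0,"ry":0,"rz":0.042,"fingers":0},
    {"dx":0,"dy":-40,"dz":0,"rx":0,"ry":0,"rz":0.042,"fingers":0},
    {"dx":0,"dy":-40,"dz":0,"rx":0,"ry":0,"rz":0.042,"fingers":0},
    {"dx":0,"dy":-40,"dz":0,"rx":0,"ry":0,"rz":0.042,"fingers":0},
    {"dx":0,"dy":-40,"dz":0,"rx":0,"ry":0,"rz":0.042,"fingers":0},
    {"dx":0,"dy":-40,"dz":0,"rx":0,"ry":0,"rz":0.042,"fingers":0},
    {"dx":0,"dy":-40,"dz":0,"rx":0,"ry":0,"rz":0.042,"fingers":0},
    {"dx":0,"dy":-40,"dz":0,"rx":0,"ry":0,"rz":0.042,"fingers":0}
  ]
}}

```text
clock: 16.3
tcp_pos: [0.5064, -0.0307, 0.2123]
orientation: [0.0, 0.597, 0.802, 0.0]
wrist_force: [0.7, -0.0, -0.7]
finger_gap: 0.0427
```

Request:
{"name": "servo_tool", "arguments": {
  "deltas": [
    {"dx":-3,"dy":0,"dz":0,"rx":0,"ry":0,"rz":0,"fingers":0},
    {"dx":0,"dy":0,"dz":0,"rx":0,"ry":0,"rz":0,"fingers":0},
    {"dx":0,"dy":0,"dz":0,"rx":0,"ry":0,"rz":0,"fingers":0}
  ]
}}

```text
clock: 16.6
tcp_pos: [0.5034, -0.0285, 0.2121]
orientation: [-0.0, 0.598, 0.802, 0.0]
wrist_force: [0.5, -0.2, 0.1]
finger_gap: 0.0428
```

Over yellow; descend and grip.

Request:
{"name": "servo_tool", "arguments": {
  "deltas": [
    {"dx":0,"dy":0,"dz":-38,"rx":0,"ry":0,"rz":0,"fingers":0},
    {"dx":0,"dy":-1,"dz":-38,"rx":0,"ry":0,"rz":0,"fingers":0},
    {"dx":0,"dy":0,"dz":-36,"rx":0,"ry":0,"rz":0,"fingers":0},
    {"dx":0,"dy":0,"dz":0,"rx":0,"ry":0,"rz":0,"fingers":0},
    {"dx":0,"dy":0,"dz":0,"rx":0,"ry":0,"rz":0,"fingers":0},
    {"dx":0,"dy":0,"dz":0,"rx":0,"ry":0,"rz":0,"fingers":1},
    {"dx":0,"dy":0,"dz":0,"rx":0,"ry":0,"rz":0,"fingers":1},
    {"dx":0,"dy":0,"dz":0,"rx":0,"ry":0,"rz":0,"fingers":1}
  ]
}}

```text
clock: 17.4
tcp_pos: [0.5052, -0.0302, 0.1023]
orientation: [0.002, 0.598, 0.802, 0.001]
wrist_force: [1.1, 0.3, 7.8]
finger_gap: 0.0155
```

Request:
{"name": "servo_tool", "arguments": {
  "deltas": [
    {"dx":0,"dy":0,"dz":0,"rx":0,"ry":0,"rz":0,"fingers":1},
    {"dx":0,"dy":0,"dz":35,"rx":0,"ry":0,"rz":0,"fingers":1},
    {"dx":0,"dy":0,"dz":40,"rx":0,"ry":0,"rz":0,"fingers":1},
    {"dx":0,"dy":0,"dz":30,"rx":0,"ry":0,"rz":0,"fingers":1},
    {"dx":0,"dy":0,"dz":0,"rx":0,"ry":0,"rz":0,"fingers":1}
  ]
}}

```text
clock: 17.9
tcp_pos: [0.5063, -0.0308, 0.2106]
orientation: [0.004, 0.598, 0.802, 0.002]
wrist_force: [0.5, -0.7, -1.1]
finger_gap: 0.0152
```

Run:
```python
from h import *
print(env.get_state()["tcp_pos"].round(4)); c=cam("wrist"); np.savez("w8.npz",img=c["img"],T=c["T"],K=c["K"]); save(c,"w8.png",(170,150,470,400),1.6)
for a,b,ce,m in blobs(c,"yellow",None,2,150): print(a,b,ce)
```

```text
[ 0.5063 -0.0308  0.2106]
2421 [299, 217, 37, 83] [317.  262.9]
```

Request:
{"name": "servo_tool", "arguments": {
  "deltas": [
    {"dx":0,"dy":31,"dz":0,"rx":0,"ry":0,"rz":-0.048,"fingers":1},
    {"dx":0,"dy":31,"dz":0,"rx":0,"ry":0,"rz":-0.048,"fingers":1},
    {"dx":0,"dy":31,"dz":0,"rx":0,"ry":0,"rz":-0.048,"fingers":1},
    {"dx":0,"dy":31,"dz":0,"rx":0,"ry":0,"rz":-0.048,"fingers":1},
    {"dx":0,"dy":31,"dz":0,"rx":0,"ry":0,"rz":-0.048,"fingers":1},
    {"dx":0,"dy":31,"dz":0,"rx":0,"ry":0,"rz":-0.048,"fingers":1},
    {"dx":0,"dy":31,"dz":0,"rx":0,"ry":0,"rz":-0.048,"fingers":1},
    {"dx":0,"dy":0,"dz":0,"rx":0,"ry":0,"rz":0,"fingers":1}
  ]
}}

```text
clock: 18.75
tcp_pos: [0.5027, 0.1897, 0.204]
orientation: [-0.001, 0.722, 0.692, -0.0]
wrist_force: [-0.3, -0.4, -1.2]
finger_gap: 0.0153
```

Request:
{"name": "servo_tool", "arguments": {
  "deltas": [
    {"dx":0,"dy":0,"dz":-35,"rx":0,"ry":0,"rz":0,"fingers":1},
    {"dx":0,"dy":0,"dz":-30,"rx":0,"ry":0,"rz":0,"fingers":1},
    {"dx":0,"dy":0,"dz":0,"rx":0,"ry":0,"rz":0,"fingers":1},
    {"dx":0,"dy":0,"dz":0,"rx":0,"ry":0,"rz":0,"fingers":1}
  ]
}}

```text
clock: 19.15
tcp_pos: [0.5028, 0.1862, 0.1397]
orientation: [-0.001, 0.724, 0.69, -0.001]
wrist_force: [-0.3, 0.0, -0.3]
finger_gap: 0.0157
```

Request:
{"name": "servo_tool", "arguments": {
  "deltas": [
    {"dx":3.3,"dy":0,"dz":0,"rx":0,"ry":0,"rz":0,"fingers":1},
    {"dx":0,"dy":0,"dz":0,"rx":0,"ry":0,"rz":0,"fingers":1},
    {"dx":0,"dy":0,"dz":-5,"rx":0,"ry":0,"rz":0,"fingers":1},
    {"dx":0,"dy":0,"dz":-4,"rx":0,"ry":0,"rz":0,"fingers":1},
    {"dx":0,"dy":0,"dz":-4,"rx":0,"ry":0,"rz":0,"fingers":1},
    {"dx":0,"dy":0,"dz":-2,"rx":0,"ry":0,"rz":0,"fingers":1},
    {"dx":0,"dy":0,"dz":0,"rx":0,"ry":0,"rz":0,"fingers":1}
  ]
}}

```text
clock: 19.85
tcp_pos: [0.5064, 0.1868, 0.1246]
orientation: [-0.0, 0.723, 0.69, -0.0]
wrist_force: [0.0, 0.0, -0.8]
finger_gap: 0.0151
```

Request:
{"name": "servo_tool", "arguments": {
  "deltas": [
    {"dx":0,"dy":0,"dz":-5,"rx":0,"ry":0,"rz":0,"fingers":1},
    {"dx":0,"dy":0,"dz":-5,"rx":0,"ry":0,"rz":0,"fingers":1},
    {"dx":0,"dy":0,"dz":-3,"rx":0,"ry":0,"rz":0,"fingers":1},
    {"dx":0,"dy":0,"dz":0,"rx":0,"ry":0,"rz":0,"fingers":1}
  ]
}}

```text
clock: 20.25
tcp_pos: [0.5064, 0.1869, 0.1124]
orientation: [-0.0, 0.723, 0.69, -0.0]
wrist_force: [-4.6, 0.6, 5.3]
finger_gap: 0.0157
```

Request:
{"name": "servo_tool", "arguments": {
  "deltas": [
    {"dx":0,"dy":0,"dz":0,"rx":0,"ry":0,"rz":0,"fingers":0},
    {"dx":0,"dy":0,"dz":0,"rx":0,"ry":0,"rz":0,"fingers":0},
    {"dx":0,"dy":0,"dz":0,"rx":0,"ry":0,"rz":0,"fingers":0},
    {"dx":0,"dy":0,"dz":35,"rx":0,"ry":0,"rz":0,"fingers":0},
    {"dx":0,"dy":0,"dz":45,"rx":0,"ry":0,"rz":0,"fingers":0},
    {"dx":0,"dy":-25,"dz":40,"rx":0,"ry":0,"rz":0,"fingers":0},
    {"dx":0,"dy":-25,"dz":40,"rx":0,"ry":0,"rz":0,"fingers":0},
    {"dx":0,"dy":0,"dz":20,"rx":0,"ry":0,"rz":0,"fingers":0}
  ]
}}

```text
clock: 21.05
tcp_pos: [0.5082, 0.135, 0.2962]
orientation: [0.002, 0.724, 0.689, 0.002]
wrist_force: [-0.5, 0.3, -0.2]
finger_gap: 0.0427
```

Run:
```python
from h import *
print(env.get_state()["tcp_pos"].round(4)); c=cam("wrist"); np.savez("w9.npz",img=c["img"],T=c["T"],K=c["K"])
o=ortho(c,.41,.61,.12,.36,.06,.4); cv2.imwrite("pics/o9.png",o[:,:,::-1]); print(o.shape)
```

```text
[0.5082 0.135  0.2962]
(600, 500, 3)
```

View pics/o9.png

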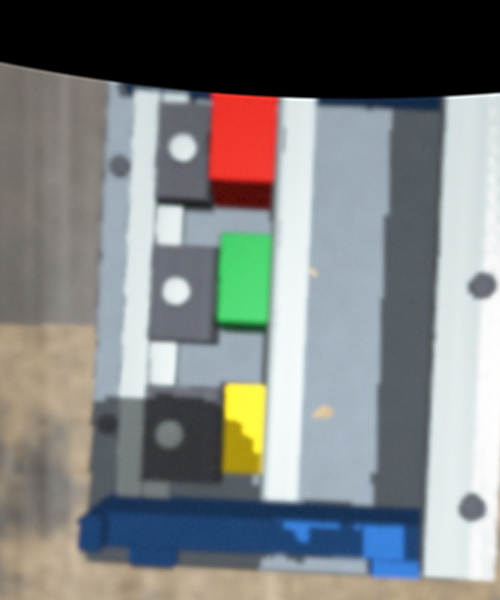

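Request:
{"name": "servo_tool", "arguments": {
  "deltas": [
    {"dx":-2.5,"dy":-45,"dz":-14,"rx":0,"ry":0,"rz":0.016,"fingers":0},
    {"dx":-2.5,"dy":-45,"dz":-14,"rx":0,"ry":0,"rz":0.016,"fingers":0},
    {"dx":-2.5,"dy":-45,"dz":-14,"rx":0,"ry":0,"rz":0.016,"fingers":0},
    {"dx":-2.5,"dy":-45,"dz":-14,"rx":0,"ry":0,"rz":0.016,"fingers":0},
    {"dx":-2.5,"dy":-44,"dz":-14,"rx":0,"ry":0,"rz":0.016,"fingers":0},
    {"dx":-2.5,"dy":-44,"dz":-14,"rx":0,"ry":0,"rz":0.016,"fingers":0},
    {"dx":0,"dy":0,"dz":0,"rx":0,"ry":0,"rz":0,"fingers":0.1},
    {"dx":0,"dy":0,"dz":0,"rx":0,"ry":0,"rz":0,"fingers":0.1}
  ]
}}

```text
clock: 21.9
tcp_pos: [0.4914, -0.132, 0.2074]
orientation: [-0.001, 0.691, 0.723, -0.0]
wrist_force: [-0.2, 0.3, 0.3]
finger_gap: 0.0388
```

Request:
{"name": "servo_tool", "arguments": {
  "deltas": [
    {"dx":1,"dy":0,"dz":-38,"rx":0,"ry":0,"rz":0,"fingers":0.1},
    {"dx":0,"dy":0,"dz":-38,"rx":0,"ry":0,"rz":0,"fingers":0.1},
    {"dx":0,"dy":0,"dz":-31,"rx":0,"ry":0,"rz":0,"fingers":0.1},
    {"dx":0,"dy":0,"dz":0,"rx":0,"ry":0,"rz":0,"fingers":0.1},
    {"dx":0,"dy":0,"dz":0,"rx":0,"ry":0,"rz":0,"fingers":1},
    {"dx":0,"dy":0,"dz":0,"rx":0,"ry":0,"rz":0,"fingers":1},
    {"dx":0,"dy":0,"dz":0,"rx":0,"ry":0,"rz":0,"fingers":1},
    {"dx":0,"dy":0,"dz":0,"rx":0,"ry":0,"rz":0,"fingers":1}
  ]
}}

```text
clock: 22.7
tcp_pos: [0.4941, -0.1314, 0.103]
orientation: [0.002, 0.689, 0.724, 0.001]
wrist_force: [-0.4, 1.0, 5.3]
finger_gap: 0.01
```

Request:
{"name": "servo_tool", "arguments": {
  "deltas": [
    {"dx":0,"dy":0,"dz":30,"rx":0,"ry":0,"rz":0,"fingers":1},
    {"dx":0,"dy":0,"dz":40,"rx":0,"ry":0,"rz":0,"fingers":1},
    {"dx":40,"dy":18,"dz":0,"rx":0,"ry":0,"rz":0,"fingers":1},
    {"dx":42,"dy":20,"dz":0,"rx":0,"ry":0,"rz":0.04,"fingers":1},
    {"dx":42,"dy":20,"dz":0,"rx":0,"ry":0,"rz":0,"fingers":1},
    {"dx":40,"dy":18,"dz":0,"rx":0,"ry":0,"rz":0,"fingers":1},
    {"dx":0,"dy":0,"dz":0,"rx":0,"ry":0,"rz":0,"fingers":1},
    {"dx":0,"dy":0,"dz":0,"rx":0,"ry":0,"rz":0,"fingers":1}
  ]
}}

```text
clock: 23.5
tcp_pos: [0.6572, -0.0546, 0.1708]
orientation: [-0.0, 0.674, 0.738, -0.0]
wrist_force: [-0.5, 0.6, -0.6]
finger_gap: 0.0101
```

Run:
```python
from h import *
print(env.get_state()["tcp_pos"].round(4)); c=cam("wrist"); T=cut_out("tray","wrist")
for t in T[:2]: print(t["confidence"],t["extent"])
o=ortho(c,.58,.74,-.17,.02,.025,.4); save(c,"w10.png",(120,0,560,330),1)
t=cam("top"); d=cut_out("tray","top")
for k in d[:2]: print(round(k["confidence"],2),k["extent"],at(t,np.argwhere(k["region"]).mean(0)[::-1],.012).round(4), cv2.minAreaRect(np.argwhere(k["region"])[:,::-1].astype(np.float32)))
cv2.imwrite("pics/o10.png",np.hstack([cv2.resize(o[:,:,::-1],(336,400)),cv2.resize(c["img"][0:400,120:560,::-1],(440,400))]))
```

```text
[ 0.6572 -0.0546  0.1708]
0.98 [264.1, 146.6, 377.4, 314.3]
0.38 [337.3, 153.8, 345.0, 164.1] [ 0.6797 -0.0201  0.012 ] ((340.5, 159.0), (12.0, 5.0), 90.0)
0.28 [232.1, 175.2, 305.5, 228.5] [0.5304 0.2402 0.012 ] ((266.99688720703125, 203.61834716796875), (71.31741333007812, 49.798545837402344), 1.5074357986450195)
```

View pics/o10.png

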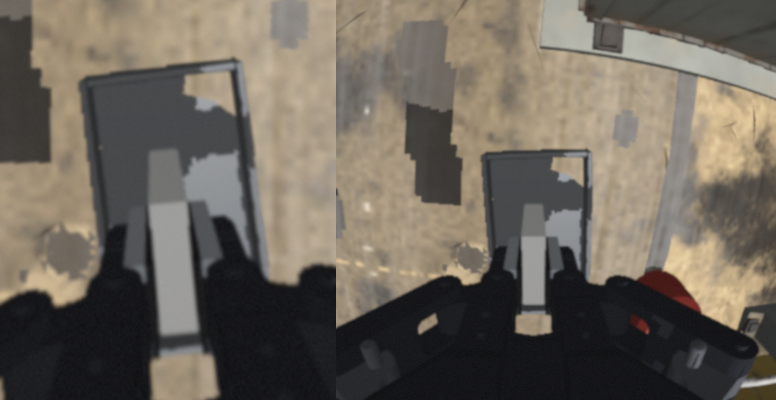

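Request:
{"name": "servo_tool", "arguments": {
  "deltas": [
    {"dx":2,"dy":1,"dz":-30,"rx":0,"ry":0,"rz":0.03,"fingers":1},
    {"dx":0,"dy":0,"dz":-27,"rx":0,"ry":0,"rz":0,"fingers":1},
    {"dx":0,"dy":0,"dz":-4,"rx":0,"ry":0,"rz":0,"fingers":1},
    {"dx":0,"dy":0,"dz":0,"rx":0,"ry":0,"rz":0,"fingers":1}
  ]
}}

```text
clock: 24.1
tcp_pos: [0.6576, -0.0545, 0.1099]
orientation: [-0.001, 0.664, 0.748, -0.001]
wrist_force: [0.6, 0.2, -0.9]
finger_gap: 0.0103
```

Request:
{"name": "servo_tool", "arguments": {
  "deltas": [
    {"dx":0,"dy":0,"dz":0,"rx":0,"ry":0,"rz":0,"fingers":0.3},
    {"dx":0,"dy":0,"dz":0,"rx":0,"ry":0,"rz":0,"fingers":0.3},
    {"dx":0,"dy":0,"dz":0,"rx":0,"ry":0,"rz":0,"fingers":0.3},
    {"dx":0,"dy":0,"dz":40,"rx":0,"ry":0,"rz":0,"fingers":0.3},
    {"dx":0,"dy":0,"dz":40,"rx":0,"ry":0,"rz":0,"fingers":0.3},
    {"dx":-40,"dy":4,"dz":10,"rx":0,"ry":0,"rz":-0.05,"fingers":-0.25},
    {"dx":-45,"dy":4,"dz":0,"rx":0,"ry":0,"rz":-0.05,"fingers":-0.25},
    {"dx":-45,"dy":4,"dz":0,"rx":0,"ry":0,"rz":-0.05,"fingers":-0.25}
  ]
}}

```text
clock: 24.9
tcp_pos: [0.5283, -0.0421, 0.2016]
orientation: [0.001, 0.719, 0.695, 0.001]
wrist_force: [-0.0, 0.1, 0.2]
finger_gap: 0.0534
```

Request:
{"name": "servo_tool", "arguments": {
  "deltas": [
    {"dx":-45,"dy":4,"dz":0,"rx":0,"ry":0,"rz":-0.06,"fingers":-0.25},
    {"dx":-45,"dy":4,"dz":0,"rx":0,"ry":0,"rz":0,"fingers":-0.25},
    {"dx":-17,"dy":4,"dz":0,"rx":0,"ry":0,"rz":0,"fingers":-0.25},
    {"dx":0,"dy":0,"dz":0,"rx":0,"ry":0,"rz":0,"fingers":-0.25},
    {"dx":0,"dy":0,"dz":0,"rx":0,"ry":0,"rz":0,"fingers":-0.25}
  ]
}}

```text
clock: 25.4
tcp_pos: [0.4229, -0.0304, 0.2013]
orientation: [0.001, 0.738, 0.674, 0.001]
wrist_force: [1.0, -0.5, -0.5]
finger_gap: 0.0535
```

Request:
{"name": "servo_tool", "arguments": {
  "deltas": [
    {"dx":0,"dy":0,"dz":-35,"rx":0,"ry":0,"rz":0,"fingers":-0.25},
    {"dx":0,"dy":0,"dz":-35,"rx":0,"ry":0,"rz":0,"fingers":-0.25},
    {"dx":0,"dy":0,"dz":-30,"rx":0,"ry":0,"rz":0,"fingers":-0.25},
    {"dx":0,"dy":0,"dz":0,"rx":0,"ry":0,"rz":0,"fingers":-0.25},
    {"dx":0,"dy":0,"dz":0,"rx":0,"ry":0,"rz":0,"fingers":1},
    {"dx":0,"dy":0,"dz":0,"rx":0,"ry":0,"rz":0,"fingers":1},
    {"dx":0,"dy":0,"dz":0,"rx":0,"ry":0,"rz":0,"fingers":1}
  ]
}}

```text
clock: 26.1
tcp_pos: [0.4234, -0.0305, 0.1017]
orientation: [0.001, 0.738, 0.674, 0.001]
wrist_force: [0.6, 0.2, -0.0]
finger_gap: 0.0304
```

Request:
{"name": "servo_tool", "arguments": {
  "deltas": [
    {"dx":0,"dy":0,"dz":40,"rx":0,"ry":0,"rz":0,"fingers":1},
    {"dx":0,"dy":0,"dz":45,"rx":0,"ry":0,"rz":0,"fingers":1},
    {"dx":40,"dy":-15,"dz":0,"rx":0,"ry":0,"rz":0.05,"fingers":1},
    {"dx":45,"dy":-15,"dz":0,"rx":0,"ry":0,"rz":0.05,"fingers":1},
    {"dx":45,"dy":-15,"dz":0,"rx":0,"ry":0,"rz":0.05,"fingers":1},
    {"dx":45,"dy":-15,"dz":0,"rx":0,"ry":0,"rz":0.05,"fingers":1},
    {"dx":45,"dy":-15,"dz":0,"rx":0,"ry":0,"rz":0,"fingers":1},
    {"dx":25,"dy":-8,"dz":0,"rx":0,"ry":0,"rz":0,"fingers":1}
  ]
}}

```text
clock: 26.9
tcp_pos: [0.6704, -0.1146, 0.1863]
orientation: [0.002, 0.668, 0.744, 0.001]
wrist_force: [0.4, 1.1, -0.5]
finger_gap: 0.0301
```

Request:
{"name": "servo_tool", "arguments": {
  "deltas": [
    {"dx":0,"dy":0,"dz":0,"rx":0,"ry":0,"rz":0,"fingers":1},
    {"dx":0,"dy":0,"dz":0,"rx":0,"ry":0,"rz":0,"fingers":1}
  ]
}}

```text
clock: 27.1
tcp_pos: [0.667, -0.1132, 0.1854]
orientation: [-0.0, 0.667, 0.745, 0.0]
wrist_force: [0.2, -0.4, -1.0]
finger_gap: 0.0305
```

Request:
{"name": "servo_tool", "arguments": {
  "deltas": [
    {"dx":1,"dy":1,"dz":-35,"rx":0,"ry":0,"rz":0,"fingers":1},
    {"dx":0,"dy":0,"dz":-35,"rx":0,"ry":0,"rz":0,"fingers":1},
    {"dx":0,"dy":0,"dz":-7,"rx":0,"ry":0,"rz":0,"fingers":1},
    {"dx":0,"dy":0,"dz":0,"rx":0,"ry":0,"rz":0,"fingers":1},
    {"dx":0,"dy":0,"dz":0,"rx":0,"ry":0,"rz":0,"fingers":-0.1},
    {"dx":0,"dy":0,"dz":0,"rx":0,"ry":0,"rz":0,"fingers":-0.1},
    {"dx":0,"dy":0,"dz":0,"rx":0,"ry":0,"rz":0,"fingers":-0.1}
  ]
}}

```text
clock: 27.8
tcp_pos: [0.6686, -0.1123, 0.1099]
orientation: [0.001, 0.667, 0.745, 0.001]
wrist_force: [0.4, -0.5, 0.3]
finger_gap: 0.0468
```

Request:
{"name": "servo_tool", "arguments": {
  "deltas": [
    {"dx":0,"dy":0,"dz":40,"rx":0,"ry":0,"rz":0,"fingers":-0.1},
    {"dx":0,"dy":0,"dz":45,"rx":0,"ry":0,"rz":0,"fingers":-0.1},
    {"dx":-20,"dy":-40,"dz":20,"rx":0,"ry":0,"rz":0,"fingers":-0.1},
    {"dx":-20,"dy":-40,"dz":20,"rx":0,"ry":0,"rz":0,"fingers":-0.1},
    {"dx":-20,"dy":-40,"dz":20,"rx":0,"ry":0,"rz":0,"fingers":-0.1},
    {"dx":-20,"dy":-40,"dz":15,"rx":0,"ry":0,"rz":0,"fingers":-0.1},
    {"dx":-20,"dy":-40,"dz":0,"rx":0,"ry":0,"rz":0,"fingers":-0.1},
    {"dx":0,"dy":0,"dz":0,"rx":0,"ry":0,"rz":0,"fingers":-0.1}
  ]
}}

```text
clock: 28.6
tcp_pos: [0.5658, -0.3175, 0.2698]
orientation: [0.002, 0.67, 0.742, -0.001]
wrist_force: [0.4, -0.4, -0.4]
finger_gap: 0.0472
```

Run:
```python
from h import *
print(env.get_state()["tcp_pos"].round(4)); t=cam("top")
for k in cut_out("plate_grip","top")[:2]:
    rc=cv2.minAreaRect(np.argwhere(k["region"])[:,::-1].astype(np.float32)); print(round(k["confidence"],2),k["extent"],at(t,rc[0],.008).round(4),rc)
c=cam("wrist"); save(c,"w11.png")
cv2.imwrite("pics/m11.png",np.vstack([c["img"][:330,:,::-1],cv2.resize(t["img"][140:240,220:490,::-1],(640,237),interpolation=2)]))
```

```text
[ 0.5658 -0.3175  0.2698]
0.56 [399.5, 193.0, 446.6, 229.9] [ 0.4903 -0.3099  0.008 ] ((423.96942138671875, 209.8704071044922), (39.8541374206543, 36.93677520751953), 8.530765533447266)
```

View pics/m11.png

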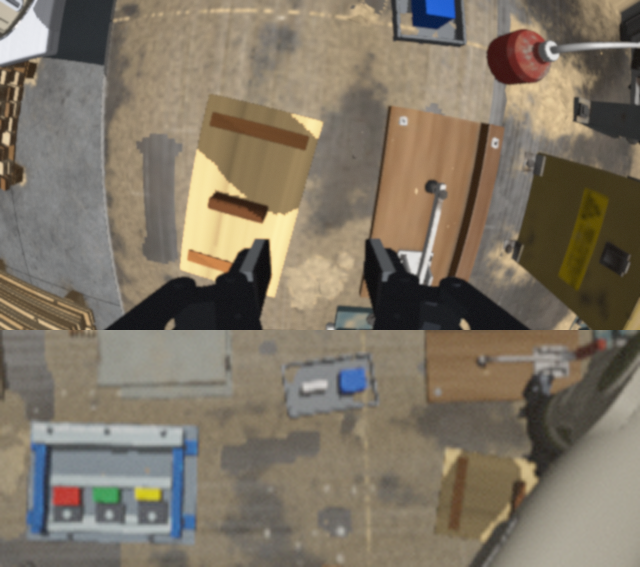

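Request:
{"name": "servo_tool", "arguments": {
  "deltas": [
    {"dx":-11,"dy":-4,"dz":0,"rx":0,"ry":0,"rz":0.131,"fingers":0.1},
    {"dx":-11,"dy":-4,"dz":0,"rx":0,"ry":0,"rz":0.131,"fingers":0.1},
    {"dx":-11,"dy":-4,"dz":0,"rx":0,"ry":0,"rz":0.131,"fingers":0.1},
    {"dx":-11,"dy":-4,"dz":0,"rx":0,"ry":0,"rz":0.131,"fingers":0.1},
    {"dx":-11,"dy":-4,"dz":0,"rx":0,"ry":0,"rz":0.131,"fingers":0.1},
    {"dx":-11,"dy":-4,"dz":0,"rx":0,"ry":0,"rz":0.131,"fingers":0.1},
    {"dx":-11,"dy":-4,"dz":0,"rx":0,"ry":0,"rz":0.131,"fingers":0.1},
    {"dx":-11,"dy":-4,"dz":0,"rx":0,"ry":0,"rz":0.131,"fingers":0.1}
  ]
}}

```text
clock: 29.55
tcp_pos: [0.4804, -0.3425, 0.2682]
orientation: [-0.0, 0.201, 0.98, 0.0]
wrist_force: [-0.3, -0.7, -1.2]
finger_gap: 0.0389
```

Request:
{"name": "servo_tool", "arguments": {
  "deltas": [
    {"dx":0,"dy":0,"dz":0,"rx":0,"ry":0,"rz":0.131,"fingers":0.1},
    {"dx":0,"dy":0,"dz":0,"rx":0,"ry":0,"rz":0.131,"fingers":0.1},
    {"dx":20,"dy":0,"dz":0,"rx":0,"ry":0,"rz":0,"fingers":0.1},
    {"dx":20,"dy":0,"dz":0,"rx":0,"ry":0,"rz":0,"fingers":0.1},
    {"dx":0,"dy":0,"dz":0,"rx":0,"ry":0,"rz":0,"fingers":0.1}
  ]
}}

```text
clock: 30.05
tcp_pos: [0.5224, -0.3425, 0.2679]
orientation: [0.0, 0.074, 0.997, 0.0]
wrist_force: [0.0, 0.0, 0.4]
finger_gap: 0.0382
```

Run:
```python
from h import *
print(env.get_state()["tcp_pos"].round(4),env.get_state()["joint_pos"].round(2)); c=cam("wrist"); 
o=ortho(c,.36,.57,-.50,-.22,.036,.5)
cv2.imwrite("pics/m12.png",o[:,:,::-1]); print(o.shape)
```

```text
[ 0.5224 -0.3425  0.2679] [-0.71  0.42  0.12  1.26  0.   -0.56]
(560, 420, 3)
```

View pics/m12.png

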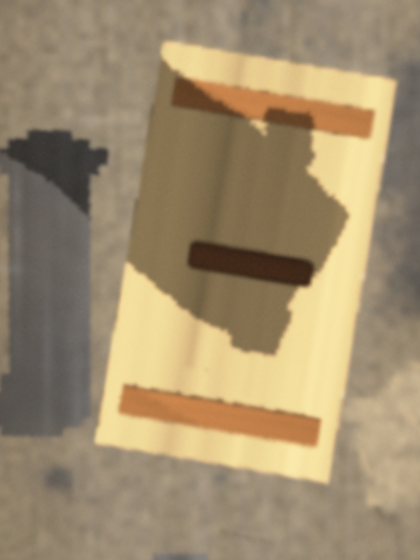

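Request:
{"name": "servo_tool", "arguments": {
  "deltas": [
    {"dx":-37,"dy":-9.5,"dz":-20,"rx":0,"ry":0,"rz":-0.013,"fingers":0.1},
    {"dx":0,"dy":0,"dz":-40,"rx":0,"ry":0,"rz":0,"fingers":0.1},
    {"dx":0,"dy":0,"dz":-40,"rx":0,"ry":0,"rz":0,"fingers":0.1},
    {"dx":0,"dy":0,"dz":-40,"rx":0,"ry":0,"rz":0,"fingers":0.1},
    {"dx":0,"dy":0,"dz":-25,"rx":0,"ry":0,"rz":0,"fingers":0.1},
    {"dx":0,"dy":0,"dz":0,"rx":0,"ry":0,"rz":0,"fingers":0.1},
    {"dx":0,"dy":0,"dz":0,"rx":0,"ry":0,"rz":0,"fingers":0.1}
  ]
}}

```text
clock: 30.8
tcp_pos: [0.4826, -0.353, 0.1035]
orientation: [-0.0, 0.082, 0.997, 0.0]
wrist_force: [0.5, -0.2, 0.9]
finger_gap: 0.0386
```

Request:
{"name": "servo_tool", "arguments": {
  "deltas": [
    {"dx":3,"dy":0,"dz":-10,"rx":0,"ry":0,"rz":0,"fingers":0.1},
    {"dx":0,"dy":0,"dz":-7,"rx":0,"ry":0,"rz":0,"fingers":0.1},
    {"dx":0,"dy":0,"dz":0,"rx":0,"ry":0,"rz":0,"fingers":0.1},
    {"dx":0,"dy":0,"dz":0,"rx":0,"ry":0,"rz":0,"fingers":1},
    {"dx":0,"dy":0,"dz":0,"rx":0,"ry":0,"rz":0,"fingers":1},
    {"dx":0,"dy":0,"dz":0,"rx":0,"ry":0,"rz":0,"fingers":1},
    {"dx":0,"dy":0,"dz":0,"rx":0,"ry":0,"rz":0,"fingers":1}
  ],
  "newtons": 90
}}

```text
clock: 31.5
tcp_pos: [0.486, -0.3536, 0.0869]
orientation: [0.0, 0.082, 0.997, 0.0]
wrist_force: [-0.3, 1.8, 5.8]
finger_gap: 0.0123
```

Request:
{"name": "servo_tool", "arguments": {
  "deltas": [
    {"dx":0,"dy":0,"dz":30,"rx":0,"ry":0,"rz":0,"fingers":1},
    {"dx":0,"dy":0,"dz":40,"rx":0,"ry":0,"rz":0,"fingers":1},
    {"dx":0,"dy":0,"dz":45,"rx":0,"ry":0,"rz":0,"fingers":1},
    {"dx":0,"dy":30,"dz":35,"rx":0,"ry":0,"rz":0,"fingers":1},
    {"dx":0,"dy":40,"dz":0,"rx":0,"ry":0,"rz":0.01,"fingers":1},
    {"dx":0,"dy":40,"dz":0,"rx":0,"ry":0,"rz":0.01,"fingers":1},
    {"dx":0,"dy":40,"dz":0,"rx":0,"ry":0,"rz":0.01,"fingers":1},
    {"dx":0,"dy":40,"dz":0,"rx":0,"ry":0,"rz":0.01,"fingers":1}
  ]
}}

```text
clock: 32.3
tcp_pos: [0.4852, -0.1622, 0.2355]
orientation: [-0.001, 0.062, 0.998, 0.0]
wrist_force: [0.6, -0.5, -2.4]
finger_gap: 0.0122
```

Request:
{"name": "servo_tool", "arguments": {
  "deltas": [
    {"dx":2,"dy":40,"dz":0,"rx":0,"ry":0,"rz":0.01,"fingers":1},
    {"dx":2,"dy":40,"dz":0,"rx":0,"ry":0,"rz":0.01,"fingers":1},
    {"dx":2,"dy":40,"dz":0,"rx":0,"ry":0,"rz":0.01,"fingers":1},
    {"dx":2,"dy":40,"dz":0,"rx":0,"ry":0,"rz":0.01,"fingers":1},
    {"dx":2,"dy":40,"dz":0,"rx":0,"ry":0,"rz":0.01,"fingers":1},
    {"dx":2,"dy":40,"dz":0,"rx":0,"ry":0,"rz":0.01,"fingers":1},
    {"dx":2,"dy":40,"dz":0,"rx":0,"ry":0,"rz":0.01,"fingers":1},
    {"dx":2,"dy":40,"dz":0,"rx":0,"ry":0,"rz":0.007,"fingers":1}
  ]
}}

```text
clock: 33.1
tcp_pos: [0.5014, 0.1577, 0.2355]
orientation: [-0.0, 0.024, 1.0, -0.0]
wrist_force: [1.6, -0.8, -2.9]
finger_gap: 0.0122
```

Request:
{"name": "servo_tool", "arguments": {
  "deltas": [
    {"dx":0,"dy":40,"dz":0,"rx":0,"ry":0.035,"rz":0,"fingers":1},
    {"dx":0,"dy":40,"dz":0,"rx":0,"ry":0.035,"rz":0,"fingers":1},
    {"dx":0,"dy":5,"dz":0,"rx":0,"ry":0.035,"rz":0,"fingers":1},
    {"dx":0,"dy":0,"dz":0,"rx":0,"ry":0.035,"rz":0,"fingers":1},
    {"dx":0,"dy":0,"dz":0,"rx":0,"ry":0,"rz":0,"fingers":1},
    {"dx":0,"dy":0,"dz":0,"rx":0,"ry":0,"rz":0,"fingers":1}
  ]
}}

```text
clock: 33.7
tcp_pos: [0.5019, 0.2411, 0.2353]
orientation: [-0.07, 0.024, 0.997, -0.002]
wrist_force: [1.4, 0.1, -2.2]
finger_gap: 0.0121
```

Run:
```python
from h import *
s=env.get_state(); print(s["tcp_pos"].round(4),s["joint_pos"].round(2),s["wrist_force"].round(1),s["finger_gap"]); T=tcpT(); print(T[:3,:3].round(3))
c=cam("side"); w=cam("wrist")
a=cv2.resize(c["img"][110:230,240:400,::-1],(533,400),interpolation=2); b=cv2.resize(w["img"][:,:,::-1],(400,250)); 
cv2.imwrite("pics/m13.png",np.hstack([a,cv2.copyMakeBorder(b[:, 67:334],0,150,0,0,cv2.BORDER_CONSTANT)]))
```

```text
[0.5019 0.2411 0.2353] [ 0.29  0.4  -0.01  1.3   0.04  0.33] [ 1.4  0.1 -2.2] 0.012132747416549182
[[-0.989  0.047 -0.14 ]
 [ 0.048  0.999 -0.001]
 [ 0.14  -0.007 -0.99 ]]
```

View pics/m13.png

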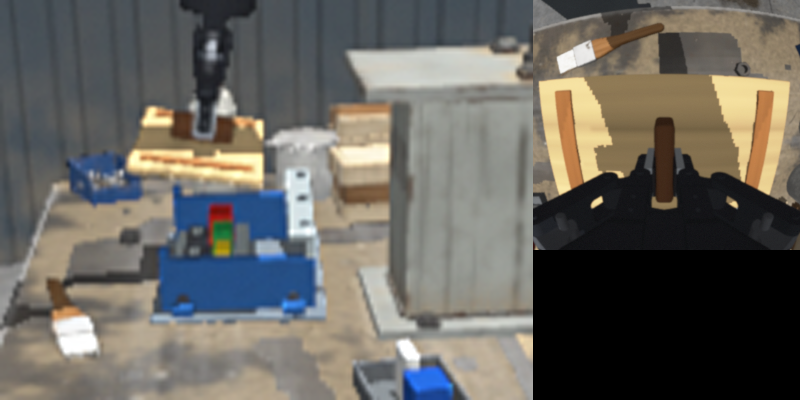

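Request:
{"name": "servo_tool", "arguments": {
  "deltas": [
    {"dx":3,"dy":6,"dz":-25,"rx":0,"ry":0,"rz":0,"fingers":1},
    {"dx":0,"dy":0,"dz":-25,"rx":0,"ry":0,"rz":0,"fingers":1},
    {"dx":0,"dy":0,"dz":-15,"rx":0,"ry":0,"rz":0,"fingers":1},
    {"dx":0,"dy":0,"dz":-8,"rx":0,"ry":0,"rz":0,"fingers":1},
    {"dx":0,"dy":0,"dz":0,"rx":0,"ry":0,"rz":0,"fingers":1},
    {"dx":0,"dy":0,"dz":0,"rx":0,"ry":0,"rz":0,"fingers":1}
  ]
}}

```text
clock: 34.4
tcp_pos: [0.5052, 0.2473, 0.164]
orientation: [-0.069, 0.024, 0.997, -0.001]
wrist_force: [0.9, -0.4, -3.5]
finger_gap: 0.0119
```

Request:
{"name": "servo_tool", "arguments": {
  "deltas": [
    {"dx":5,"dy":0,"dz":-1.5,"rx":0,"ry":0,"rz":0,"fingers":1},
    {"dx":8,"dy":-0.4,"dz":0,"rx":0,"ry":0,"rz":0,"fingers":1},
    {"dx":6,"dy":-0.3,"dz":0,"rx":0,"ry":0,"rz":0,"fingers":1},
    {"dx":4,"dy":-0.2,"dz":0,"rx":0,"ry":0,"rz":0,"fingers":1},
    {"dx":0,"dy":0,"dz":0,"rx":0,"ry":0,"rz":0,"fingers":1},
    {"dx":0,"dy":0,"dz":0,"rx":0,"ry":0,"rz":0,"fingers":1}
  ]
}}

```text
clock: 35.0
tcp_pos: [0.5279, 0.2464, 0.1615]
orientation: [-0.07, 0.024, 0.997, -0.002]
wrist_force: [0.8, -0.8, -3.9]
finger_gap: 0.012
```

Request:
{"name": "servo_tool", "arguments": {
  "deltas": [
    {"dx":3,"dy":-0.1,"dz":0,"rx":0,"ry":0,"rz":0,"fingers":1},
    {"dx":3,"dy":-0.1,"dz":0,"rx":0,"ry":0,"rz":0,"fingers":1},
    {"dx":2,"dy":-0.1,"dz":0,"rx":0,"ry":0,"rz":0,"fingers":1},
    {"dx":0,"dy":0,"dz":0,"rx":0,"ry":0,"rz":0,"fingers":1},
    {"dx":0,"dy":0,"dz":0,"rx":0,"ry":0,"rz":0,"fingers":1}
  ]
}}

```text
clock: 35.5
tcp_pos: [0.5359, 0.2461, 0.1617]
orientation: [-0.07, 0.024, 0.997, -0.002]
wrist_force: [-0.0, 0.4, -2.8]
finger_gap: 0.0119
```

Request:
{"name": "servo_tool", "arguments": {
  "deltas": [
    {"dx":1.5,"dy":0,"dz":0,"rx":0,"ry":0,"rz":0,"fingers":1},
    {"dx":0,"dy":0,"dz":0,"rx":0,"ry":0,"rz":0,"fingers":1},
    {"dx":0,"dy":0,"dz":0,"rx":0,"ry":0,"rz":0,"fingers":1}
  ]
}}

```text
clock: 35.8
tcp_pos: [0.5373, 0.2462, 0.1617]
orientation: [-0.07, 0.024, 0.997, -0.002]
wrist_force: [-0.2, -0.0, -3.9]
finger_gap: 0.0119
```

Request:
{"name": "servo_tool", "arguments": {
  "deltas": [
    {"dx":1.5,"dy":0,"dz":0,"rx":0,"ry":0,"rz":0,"fingers":1},
    {"dx":0,"dy":0,"dz":0,"rx":0,"ry":0,"rz":0,"fingers":1},
    {"dx":0,"dy":0,"dz":0,"rx":0,"ry":0,"rz":0,"fingers":1}
  ]
}}

```text
clock: 36.1
tcp_pos: [0.5389, 0.2462, 0.1617]
orientation: [-0.07, 0.024, 0.997, -0.002]
wrist_force: [0.3, -0.0, -3.3]
finger_gap: 0.0125
```

Request:
{"name": "servo_tool", "arguments": {
  "deltas": [
    {"dx":1.5,"dy":0,"dz":0,"rx":0,"ry":0,"rz":0,"fingers":1},
    {"dx":0,"dy":0,"dz":0,"rx":0,"ry":0,"rz":0,"fingers":1},
    {"dx":0,"dy":0,"dz":0,"rx":0,"ry":0,"rz":0,"fingers":1}
  ]
}}

```text
clock: 36.4
tcp_pos: [0.5404, 0.2462, 0.1617]
orientation: [-0.07, 0.024, 0.997, -0.002]
wrist_force: [1.3, 0.7, -4.1]
finger_gap: 0.0121
```

Request:
{"name": "servo_tool", "arguments": {
  "deltas": [
    {"dx":1.5,"dy":0,"dz":0,"rx":0,"ry":0,"rz":0,"fingers":1},
    {"dx":0,"dy":0,"dz":0,"rx":0,"ry":0,"rz":0,"fingers":1},
    {"dx":0,"dy":0,"dz":0,"rx":0,"ry":0,"rz":0,"fingers":1}
  ]
}}

```text
clock: 36.7
tcp_pos: [0.5414, 0.2461, 0.1616]
orientation: [-0.07, 0.024, 0.997, -0.002]
wrist_force: [-3.1, -0.3, -2.5]
finger_gap: 0.0122
```

Request:
{"name": "servo_tool", "arguments": {
  "deltas": [
    {"dx":1.5,"dy":0,"dz":0,"rx":0,"ry":0,"rz":0,"fingers":1},
    {"dx":0,"dy":0,"dz":0,"rx":0,"ry":0,"rz":0,"fingers":1},
    {"dx":0,"dy":0,"dz":0,"rx":0,"ry":0,"rz":0,"fingers":1}
  ]
}}

```text
clock: 37.0
tcp_pos: [0.5416, 0.2461, 0.1616]
orientation: [-0.072, 0.024, 0.997, -0.002]
wrist_force: [-5.9, 0.3, -0.5]
finger_gap: 0.0124
```

Request:
{"name": "servo_tool", "arguments": {
  "deltas": [
    {"dx":-4.4,"dy":0.2,"dz":0,"rx":0,"ry":0,"rz":0,"fingers":1},
    {"dx":0,"dy":0,"dz":0,"rx":0,"ry":0,"rz":0,"fingers":1},
    {"dx":-3.2,"dy":0.1,"dz":-2.6,"rx":0,"ry":-0.035,"rz":0,"fingers":1},
    {"dx":-3.2,"dy":0.1,"dz":-2.6,"rx":0,"ry":-0.035,"rz":0,"fingers":1},
    {"dx":0,"dy":0,"dz":0,"rx":0,"ry":0,"rz":0,"fingers":1},
    {"dx":0,"dy":0,"dz":0,"rx":0,"ry":0,"rz":0,"fingers":1}
  ]
}}

```text
clock: 37.6
tcp_pos: [0.5328, 0.2466, 0.1569]
orientation: [-0.035, 0.024, 0.999, -0.001]
wrist_force: [0.5, 0.4, -4.4]
finger_gap: 0.0119
```

Request:
{"name": "servo_tool", "arguments": {
  "deltas": [
    {"dx":-3.2,"dy":0.1,"dz":-2.6,"rx":0,"ry":-0.035,"rz":0,"fingers":1},
    {"dx":-3.2,"dy":0.1,"dz":-2.6,"rx":0,"ry":-0.035,"rz":0,"fingers":1},
    {"dx":0,"dy":0,"dz":0,"rx":0,"ry":0,"rz":0,"fingers":1},
    {"dx":0,"dy":0,"dz":0,"rx":0,"ry":0,"rz":0,"fingers":1}
  ]
}}

```text
clock: 38.0
tcp_pos: [0.5265, 0.2468, 0.1516]
orientation: [-0.0, 0.024, 1.0, 0.0]
wrist_force: [0.4, 0.4, -3.3]
finger_gap: 0.0123
```

Request:
{"name": "servo_tool", "arguments": {
  "deltas": [
    {"dx":0,"dy":0,"dz":-1,"rx":0,"ry":0,"rz":0,"fingers":1},
    {"dx":0,"dy":0,"dz":0,"rx":0,"ry":0,"rz":0,"fingers":1},
    {"dx":0,"dy":0,"dz":-1,"rx":0,"ry":0,"rz":0,"fingers":1},
    {"dx":0,"dy":0,"dz":0,"rx":0,"ry":0,"rz":0,"fingers":1},
    {"dx":0,"dy":0,"dz":0,"rx":0,"ry":0,"rz":0,"fingers":1}
  ]
}}

```text
clock: 38.5
tcp_pos: [0.5269, 0.2468, 0.1509]
orientation: [0.001, 0.024, 1.0, 0.0]
wrist_force: [-2.6, -0.8, 7.5]
finger_gap: 0.0124
```

Request:
{"name": "servo_tool", "arguments": {
  "deltas": [
    {"dx":0,"dy":0,"dz":0,"rx":0,"ry":0,"rz":0,"fingers":0.3},
    {"dx":0,"dy":0,"dz":0,"rx":0,"ry":0,"rz":0,"fingers":0.1},
    {"dx":0,"dy":0,"dz":0,"rx":0,"ry":0,"rz":0,"fingers":0.1},
    {"dx":0,"dy":0,"dz":0,"rx":0,"ry":0,"rz":0,"fingers":0.1},
    {"dx":0,"dy":0,"dz":30,"rx":0,"ry":0,"rz":0,"fingers":0.1},
    {"dx":0,"dy":0,"dz":45,"rx":0,"ry":0,"rz":0,"fingers":0.1},
    {"dx":0,"dy":-30,"dz":35,"rx":0,"ry":0,"rz":0,"fingers":0.1},
    {"dx":20,"dy":-30,"dz":30,"rx":0,"ry":0,"rz":0,"fingers":0.1}
  ]
}}

```text
clock: 39.3
tcp_pos: [0.5447, 0.1871, 0.2916]
orientation: [0.0, 0.022, 1.0, 0.0]
wrist_force: [1.7, 0.1, -0.6]
finger_gap: 0.0387
```

Request:
{"name": "servo_tool", "arguments": {
  "deltas": [
    {"dx":30,"dy":10,"dz":10,"rx":0,"ry":0,"rz":0,"fingers":0.1},
    {"dx":20,"dy":20,"dz":10,"rx":0,"ry":0,"rz":0,"fingers":0.1},
    {"dx":0,"dy":0,"dz":0,"rx":0,"ry":0,"rz":0,"fingers":0.1},
    {"dx":0,"dy":0,"dz":0,"rx":0,"ry":0,"rz":0,"fingers":0.1}
  ]
}}

```text
clock: 39.7
tcp_pos: [0.5962, 0.2169, 0.3086]
orientation: [-0.0, 0.024, 1.0, -0.0]
wrist_force: [-0.5, 0.9, -0.0]
finger_gap: 0.0384
```

Run:
```python
from h import *
s=env.get_state(); print(s["tcp_pos"].round(4),s["wrist_force"].round(1))
w=cam("wrist"); c=cam("side")
o=ortho(w,.42,.64,.10,.39,.072,.6); print(o.shape)
a=cv2.resize(c["img"][150:250,260:400,::-1],(420,300),interpolation=2)
H=max(o.shape[0],300); b=np.zeros((H,o.shape[1]+420,3),np.uint8); b[:o.shape[0],:o.shape[1]]=o[:,:,::-1]; b[:300,o.shape[1]:]=a
cv2.imwrite("pics/m15.png",b)
```

```text
[0.5962 0.2169 0.3086] [-0.5  0.9 -0. ]
(484, 367, 3)
```

View pics/m15.png

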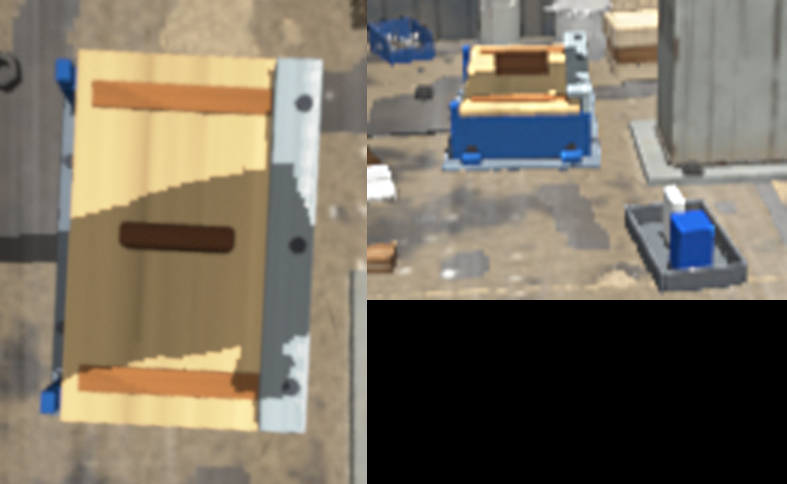

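```bash
python3 -c "
from h import *
print(job.hand_in()); s=env.get_state(); print(s['clock'],s['wrist_force'].round(1))"
```

```text
the job is handed in; nothing more can be done
None
the job is handed in; nothing more can be done
```

I set up the jig and handed the job in at about 40 s of the 210 s. The hand-in reports no verdict.

- **Packers:** I measured the gap widths in the wrist pictures instead of trying packers one by one, then put red in gap 1, green in gap 2 and yellow in gap 3. Green first caught on the fence edge and went in after I moved it about 2 mm. Red and yellow went straight in. All three went down to base height, and red and yellow showed base contact. A picture then showed all three upright and in line with their stops.
- **Spares:** White and blue stand in the grey tray; the last side picture shows both inside.
- **Plate:** I hooked the back edge under the lip with the front raised 0.14 rad. I then felt the back stop, backed off about 2.5 mm and swung the front down. The plate touched down on the cheeks at the expected height. The last pictures show it flat, behind both upstands, overhanging both sides equally and at the jig's angle.

None of my checks failed. After the plate went on I could not see the packers again, so their state rests on the earlier picture. I did not look at the glue bottle in the last pictures; the arm and plate stayed well clear of it. I viewed 15 pictures, above the planned 12 but under the limit of 16.

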